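# Load the electric steamer and switch it on

### The arm

A 6-joint arm with a two-finger parallel gripper is mounted at the origin on a cart in front of the work surface, level with it; the furniture and walls round the work are solid. World frame = base frame: x ahead of the robot, y to its left, z up, the work surface at z = 0. Lengths are in m, angles in rad, forces in N, time in s.
With the tool pointing down it reaches from about 0.225 to 0.875 m from the base axis. Payload 3.4 kg.
Tool frame: the origin (TCP) lies where the fingers leave the gripper's body, on its centre line; the fingertips stand 73 mm ahead of it and the grasp point (between the pads) lies 54 mm ahead of it (manip.pinch_z is the distance from the TCP to the grasp point, in m); z points along the fingers, y is the line along which they close (so a half turn about z gives the same grasp; the last joint's range is limited). The gripper opens to 85 mm and grips with 20 to 120 N. Pads are 22 mm wide; open, the fingers measure 114 mm over their backs; the gripper's body (76 mm by 85 mm) begins 54 mm behind the grasp point. The pads swing forward as they close: fully open they stand 13 mm farther back than shut.
Start: joints at [1.022, 0.276, 1.505, -0, 1.361, -0.121], TCP at [0.239, 0.523, 0.304] pointing down, gripper open.
Joint ranges: [-2.89, 2.89], [-0.75, 2.08], [0.22, 2.7], [-1.18, 4.32], [0.11, 2.71], [-2.7, 2.7]. Speed limits (rad/s): [2.57, 2.57, 3.14, 3.14, 3.14, 3.14].

### API

Orientations are given as a unit quaternion [w, x, y, z].
In Python, from rig import readout, imaging, manip gives the robot as it stands. The module is installed in compiled form; this text tells all that it offers.
- The arm moves only by the tool servo_tool, never from a script. Its argument "moves" is a list of rows, each an object with "dp": the shift along the tool's x, y, z in units of 0.2 m (1.0 is 0.2 m), a list of three; "delta_rot": the turn, a rotation vector about the tool's x, y, z in units of 0.1 rad (1.0 is 0.1 rad), a list of three; "fingers": the opening, from 0 (shut) to 1 (fully open). In form: [{"dp": [dx, dy, dz], "delta_rot": [wx, wy, wz], "fingers": fingers}, ...]. A call has 1 to 5 rows; each row shifts and turns the commanded pose from where the row before left it, along the tool's axes as they then stand; what a row does not reach is not made up. A row lasts 1/10 s, in which the tool goes at most 50 mm and 8.59 degrees, less where a joint would pass 70% of its speed; a pose out of reach is approached as far as the arm can. A call with a number of a shift or a turn outside -1 to 1 is refused whole. A call with a gripper value outside its range is refused whole. The fingers move at their own pace and stop on an object; "force" is the grip in N (left out, the last holds). Time passes only in rows, so rows that do not move let the fingers close. It gives the time, the measured TCP pose, the force, the opening and the grip force at its end, in the units of the state.
- readout.get_state(): the state, without advancing time (a new reading comes with each control period).
- imaging.get_image(name): name is "scene" or "side" or "wrist"; returns (picture, depth): 480x640x3 uint8, red, green, blue; 480x640 float32, m along the optical axis (not along the pixel's ray), 0 where there is no reading.
- imaging.calibration(name): a dict with "intrinsics" (3x3 intrinsics, pixels), "R" (3x3) and "t" (3): a world point X has camera coordinates R X + t; the wrist camera has in their place "hand_eye" (4x4, takes a point from camera to tool coordinates, whose origin is the TCP and whose axes are the flange's). Camera axes: x right, y down, z forward; pixel columns grow to the right and rows downward; lengths in m; the calibration is good to about 2 mm. The wrist camera is an equidistant fisheye: a pixel r from the principal point sees the ray r / f radians off the axis. A picture is of the moment at which its call begins: read the wrist's pose just before it. calibration takes no time and is no camera call.
- manip.sign_off(): hands the job in; it is judged then, once.
The state is a dict: "clock": time; "qpos": joint angles; "qd": joint speeds; "effort": joint torques, N m; "position": TCP position; "ee_rot": TCP orientation; "contact_force": force on the tool from outside, world axes, zero at the start; "moment": the same for the moment, N m; "width": finger opening in m; "gripper_force": force on a finger pad.
Only numpy, scipy, OpenCV 4.12 (cv2) and the standard library are available. Lean on these libraries where they do the work, as an engineer would, in place of code of your own. Each camera call takes 0.05 s, during which the arm holds its last target. There are 200 camera calls.

### The job

Lift the lid off the electric steamer by its knob and lay it flat on the cork trivet. Put both potatoes side by side in the steamer's pot, put the lid back so that it sits down evenly in the pot's rim, and only then press the lever at the front down to its stop, so that it snaps over and stays down. Set the lid and the potatoes down rather than dropping them, and leave the lemon, the egg timer and the milk jug where they are.

Things in the scene. Friction and masses are not known exactly. Their poses are not given: they have to be found in the camera images.
- steamer: Round electric steamer, fixed on the worktop: white shell 184 mm in diameter, aluminium inner pot, lever in a grey panel at its front (-x), which faces roughly towards the robot. Origin: centre of its underside, on the worktop; z up. The open pot: inside diameter 166 mm, inner floor 28 mm and rim 83.5 mm above the origin, rim ring 83 to 91 mm in radius.
- lid: Loose round aluminium lid, 178 mm wide, 0.2 kg, seated on the steamer at first. Origin: centre of its flat underside, z up. Skirt 154 mm wide, 7 mm deep, drops into the pot; the flange above rests on the rim (seated origin 76.5 mm above the steamer's). Dome up to 22.5 mm; black round knob on the axis, 35 mm wide, 34 to 59 mm above the origin.
- trivet: Flat round cork trivet, 170 mm in diameter, 10 mm thick, fixed, lying on the worktop. Origin: centre of its underside.
- potato_1: Brown potato, knobbly oval, about 68 mm long (along its x), 47 mm wide (y), 41 mm high (z), 0.13 kg, lying on the worktop. Origin: centre of the flat side it lies on at the start, z up.
- potato_2: The other brown potato, about 70 mm long (along its x), 45 mm wide (y), 41 mm high (z), 0.13 kg. Origin: centre of the flat side it lies on at the start, z up.
- lever (a joint): Switch lever of the steamer with an over-centre spring: 0 = up (off, tip tilted up 11 degrees), 0.38 rad = down at its stop (on, tip tilted down 11 degrees). It takes about 4 to 5 N at the pad to start it; past half way it snaps down and stays.
- lever_pad (a point): Where to press: centre of the upper face of the lever, a black paddle 44 mm wide, 6 mm thick, standing out 43 mm from the grey front panel. This point is 35 mm from the hinge, which is level, 92 mm in front of the steamer's axis and 50 mm above the worktop. It goes down 13 mm when pressed.
- lemon: Yellow lemon, about 78 x 55 x 56 mm, lying near the potatoes; not to be moved.
- egg_timer: White round egg timer, 66 mm in diameter, 43 mm high, standing on the worktop; not to be moved. Origin: centre of its underside.
- milk_jug: White milk jug with a handle, 67 x 103 x 85 mm; not to be moved. Origin: centre of its underside.
Mind the look-alikes: they are no part of the job. What is shaped like the potato_1 but orange or turquoise is not meant.

How it is judged:
By the outcome, as a careful person would: the job done as asked, in the order asked, and still so for the second after the job is handed in, with the robot touching nothing.
It also fails if it takes over 72 s, if anything falls off the work surface, if the arm or the gripper's body presses on something with over 40 N, if the wrist force passes 120 N, or if a joint passes its speed limit or range.

## Working session

There is one attempt and no reset: what is moved stays moved. The work goes in short steps, Python scripts to look and compute and a tool call to move; the robot and the scene stay as the last step left them, time stands still between calls to the robot, and variables do not carry over. Pictures are saved under pics/ and viewed, at most 10 in all, crops included, and the job is handed in when it is done.

Besides the shell and the picture viewer there is one more tool, called by a JSON object that holds its "method" and its "body", one argument or row to a line. servo_tool: Moves the arm, as the interface text tells. Its arguments: {"type":"object","properties":{"moves":{"type":"array"},"force":{"type":"number"}},"required":["moves"]}

```bash
mkdir -p pics
python3 - <<'E'
from rig import readout, imaging, manip
import numpy as np, cv2
s=readout.get_state()
for k in('clock','position','ee_rot','width','contact_force'):print(k,s[k])
ims=[]
for n in('scene','side'):
    im,d=imaging.get_image(n);np.savez(f'pics/{n}0.npz',im=im,d=d)
    cv2.imwrite(f'pics/{n}0.png',im[...,::-1])
    c=imaging.calibration(n);print(n,c, (d>0).mean())
print(imaging.calibration('wrist'))
E
```

```text
clock 0.0
position [0.23835168 0.52284167 0.30303809]
ee_rot [-2.98893942e-04  2.12267197e-01  9.77211228e-01 -8.73572321e-04]
width 0.08576065953995593
contact_force [0.59172635 0.50927112 0.29514394]
scene {'intrinsics': array([[558.58055183,   0.        , 318.04947112],
       [  0.        , 558.58055183, 243.06894179],
       [  0.        ,   0.        ,   1.        ]]), 'R': array([[ 0.85553081, -0.51772346, -0.00542614],
       [-0.27122507, -0.4392193 , -0.85645979],
       [ 0.44102606,  0.73419945, -0.51618522]]), 't': array([-0.36753841,  0.30987795,  0.91773751])} 0.9788834635416667
side {'intrinsics': array([[526.37611796,   0.        , 315.40265584],
       [  0.        , 526.37611796, 236.53484448],
       [  0.        ,   0.        ,   1.        ]]), 'R': array([[-0.97562515, -0.21915929, -0.01116996],
       [-0.11057565,  0.53493792, -0.83762429],
       [ 0.18954839, -0.8159722 , -0.54613257]]), 't': array([0.59203845, 0.01753992, 1.30210985])} 0.99603515625
{'intrinsics': array([[371.64829954,   0.        , 325.09389455],
       [  0.        , 371.64829954, 238.05631004],
       [  0.        ,   0.        ,   1.        ]]), 'hand_eye': array([[-5.11624586e-04, -9.49983547e-01, -3.12299534e-01,
         8.04810620e-02],
       [ 9.99999841e-01, -5.59958630e-04,  6.50880918e-05,
        -6.33684071e-04],
       [-2.36707435e-04, -3.12299451e-01,  9.49983682e-01,
        -7.08361962e-02],
       [ 0.00000000e+00,  0.00000000e+00,  0.00000000e+00,
         1.00000000e+00]])}
```

View pics/scene0.png

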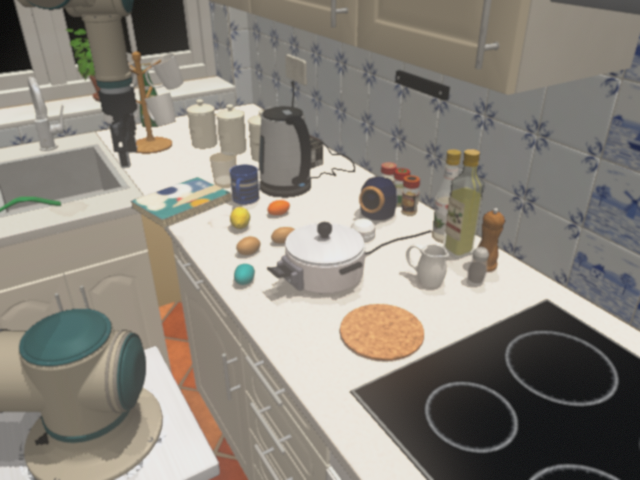

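View pics/side0.png

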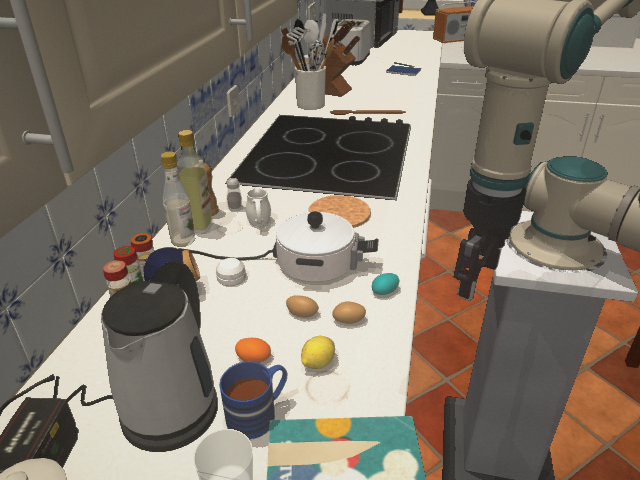

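The brown potatoes are at scene (248,245) and (284,235), and at side (349,313) and (302,306). The turquoise one at scene (245,273) and the orange one at (279,207) are the look-alikes. The knob is at scene (324,229), the trivet at (382,331) and the lever at about (280,268).

```bash
cat > h.py <<'E'
import numpy as np, cv2
from rig import readout, imaging, manip
def cloud(n,d):
    c=imaging.calibration(n);K=c['intrinsics'];v,u=np.mgrid[:480,:640]
    P=np.stack([(u-K[0,2])/K[0,0]*d,(v-K[1,2])/K[1,1]*d,d],-1)
    return (P-c['t'])@c['R']
def ray(n,p):
    c=imaging.calibration(n);K=c['intrinsics']
    r=np.linalg.inv(K)@[p[0],p[1],1.];return -c['R'].T@c['t'],c['R'].T@r
def onplane(n,p,z):
    o,r=ray(n,p);return o+r*(z-o[2])/r[2]
def tri(p,q):
    A=[];b=[]
    for n,x in(('scene',p),('side',q)):
        o,r=ray(n,x);r=r/np.linalg.norm(r);M=np.eye(3)-np.outer(r,r);A.append(M);b.append(M@o)
    return np.linalg.lstsq(np.vstack(A),np.hstack(b),rcond=None)[0]
def blob(m,p):
    n,l,s,c=cv2.connectedComponentsWithStats(m.astype(np.uint8))
    w=np.argmin([np.inf]+[np.hypot(*(c[i]-p)) if s[i,4]>25 else 1e9 for i in range(1,n)]);return l==w,c[w],s[w]
E
python3 - <<'E'
from h import *
np.set_printoptions(precision=4,suppress=True)
I={n:np.load(f'pics/{n}0.npz') for n in('scene','side')}
hsv={n:cv2.cvtColor(I[n]['im'],cv2.COLOR_RGB2HSV) for n in I}
X={n:cloud(n,I[n]['d']) for n in I}
pix={'p_a':((248,245),(349,313)),'p_b':((284,235),(302,306)),'lemon':((240,217),(318,352)),'turq':((245,273),(386,284)),'trivet':((382,331),(339,210))}
for k,(a,b) in pix.items():
    cs=[];pts=[]
    for n,p in(('scene',a),('side',b)):
        h=hsv[n].astype(int);c=np.median(h[p[1]-2:p[1]+3,p[0]-2:p[0]+3].reshape(-1,3),0)
        m=(abs(h[...,0]-c[0])<9)&(h[...,1]>80)&(h[...,2]>50)
        m,ce,st=blob(m,p);cs.append(ce)
        P=X[n][m];pts.append(P)
        ct=max(cv2.findContours(m.astype(np.uint8),0,1)[0],key=len)[:,0]
        G=np.array([onplane(n,q,.018 if k!='trivet' else .01)[:2] for q in ct],np.float32)
        (ex,ey),ax,an=cv2.fitEllipse(G)
        print(k,n,c,ce.round(1),st[4],'ellipse',round(ex,4),round(ey,4),np.round(ax,4),'longaxis',round((an+90)%180,1),'zmax',np.percentile(P[:,2],98).round(4))
    P=np.vstack(pts);P=P[P[:,2]>.006];r=cv2.minAreaRect(P[:,:2].astype(np.float32))
    print('   tri',tri(*cs),'cloud rect',np.round(r[0],4),np.round(r[1],4),r[2])
# knob
cs=[]
for n,p in(('scene',(324,229)),('side',(315,219))):
    m=(hsv[n][...,2]<75);m,ce,st=blob(m,p);cs.append(ce);print(n,'knob',ce,st)
print('knob',tri(*cs))
# pot shell circle from cloud (lid flange z~.085-.1)
for n in X:
    P=X[n].reshape(-1,3);k=tri(*cs);d=np.hypot(*(P[:,:2]-k[:2]).T)
    for z0,z1 in((.02,.06),(.08,.09)):
        q=P[(P[:,2]>z0)&(P[:,2]<z1)&(d<.097)&(d>.08)]
        A=np.c_[2*q[:,:2],np.ones(len(q))];s=np.linalg.lstsq(A,(q[:,:2]**2).sum(1),rcond=None)[0]
        print(n,z0,len(q),s[:2],np.sqrt(s[2]+s[0]**2+s[1]**2))
    q=P[(P[:,2]>.03)&(P[:,2]<.075)&(d>.105)&(d<.15)&(P[:,0]<k[0])]
    print(n,'lever pts',len(q),q.mean(0),q.min(0),q.max(0))
    t=P[(d<.02)&(P[:,2]>.12)];print('knobtop',t.mean(0) if len(t) else 0,np.percentile(t[:,2],90))
a=cv2.resize(I['scene']['im'][190:300,215:375],None,fx=4,fy=4,interpolation=3)[...,::-1]
b=cv2.resize(I['side']['im'][200:330,270:410],None,fx=4,fy=3.4,interpolation=3)[...,::-1]
b=cv2.resize(b,(440,440));a=cv2.resize(a,(360,440)) if 0 else a
cv2.imwrite('pics/cropA.png',a)
cv2.imwrite('pics/cropB.png',cv2.resize(I['side']['im'][200:330,230:410],None,fx=4,fy=4,interpolation=3)[...,::-1])
E
```

```text
p_a scene [ 15. 114. 196.] [247.8 244.8] 286 ellipse 0.4558 0.3802 [0.0515 0.0768] longaxis 53.3 zmax 0.0407
p_a side [ 16. 125. 184.] [348.5 312.2] 556 ellipse 0.453 0.376 [0.0615 0.0666] longaxis 54.7 zmax 0.0413
   tri [0.4536 0.3775 0.0191] cloud rect [ 0.2426 -0.1658] [1.2281 0.0608] 68.96111297607422
p_b scene [ 15. 109. 180.] [281.  233.6] 204 ellipse 0.5522 0.3848 [0.0422 0.0785] longaxis 39.7 zmax 0.0403
p_b side [ 16. 126. 186.] [301.6 305.8] 530 ellipse 0.5515 0.3765 [0.0571 0.0721] longaxis 146.2 zmax 0.0417
   tri [0.5498 0.3807 0.0209] cloud rect [0.3547 0.1935] [1.9407 0.3888] 79.94005584716797
lemon scene [ 24. 167. 223.] [239.4 217. ] 327 ellipse 0.4985 0.5254 [0.0495 0.1191] longaxis 66.7 zmax 0.0532
lemon side [ 24. 174. 228.] [317.5 351.9] 892 ellipse 0.4908 0.4965 [0.0605 0.0845] longaxis 88.7 zmax 0.0563
   tri [0.4897 0.5065 0.0275] cloud rect [0.3099 0.2014] [1.9407 0.2979] 79.94005584716797
turq scene [ 88. 130. 180.] [243.5 272.4] 253 ellipse 0.3953 0.2738 [0.04   0.0688] longaxis 60.3 zmax 0.041
turq side [ 87. 150. 162.] [384.7 283.2] 446 ellipse 0.3915 0.
[... 770 characters left out ...]
5009 0.0525]Traceback (most recent call last):
  File "<stdin>", line 34, in <module>
    return _quantile_unchecked(
        a, q, axis, out, overwrite_input, method, keepdims, weights)
    return _ureduce(a,
                    func=_quantile_ureduce_func,
    ...<5 lines>...
                    overwrite_input=overwrite_input,
                    method=method)
    r = func(a, **kwargs)
    result = _quantile(arr,
                       quantiles=q,
    ...<2 lines>...
                       out=out,
                       weights=wgt)
    slices_having_nans = np.isnan(arr[-1, ...])
                                  ~~~^^^^^^^^^
IndexError: index -1 is out of bounds for axis 0 with size 0
```

Run:
```python
from h import *
np.set_printoptions(precision=4,suppress=True)
I={n:np.load(f'pics/{n}0.npz') for n in('scene','side')}
X={n:cloud(n,I[n]['d']) for n in I}
cs=[]
for n,p in(('scene',(324,229)),('side',(315,219))):
    g=I[n]['im'].max(-1);m=np.zeros(g.shape,bool);m[p[1]-11:p[1]+9,p[0]-11:p[0]+12]=1
    m&=g<100;m,ce,st=blob(m,p);cs.append(ce);print(n,'knob',ce,st)
k=tri(*cs);print('knob',k)
A=np.vstack([X[n].reshape(-1,3) for n in X]);N=np.hstack([np.full(X[n].shape[0]*640,i) for i,n in enumerate(X)])
d=np.hypot(*(A[:,:2]-k[:2]).T)
t=A[(d<.025)&(A[:,2]>.12)&(A[:,2]<.15)];print('knob pts',len(t),t.mean(0),t.max(0))
def circ(q):
    for _ in range(3):
        M=np.c_[2*q[:,:2],np.ones(len(q))];s=np.linalg.lstsq(M,(q[:,:2]**2).sum(1),rcond=None)[0]
        r=np.sqrt(s[2]+s[0]**2+s[1]**2);e=abs(np.hypot(*(q[:,:2]-s[:2]).T)-r);q=q[e<2.5*np.median(e)+1e-4]
    return s[:2],r,len(q)
for z0,z1 in((.025,.05),(.05,.075)): print('shell',circ(A[(A[:,2]>z0)&(A[:,2]<z1)&(d<.1)&(d>.08)]))
f=A[(A[:,2]>.078)&(A[:,2]<.1)&(d<.1)&(d>.03)];print('lid',f[:,:2].min(0),f[:,:2].max(0),(f[:,:2].min(0)+f[:,:2].max(0))/2)
for i,n in enumerate(X):
    q=A[(A[:,2]>.03)&(A[:,2]<.075)&(d>.1)&(d<.16)&(N==i)&(A[:,0]<k[0])&(A[:,1]<.27)]
    print(n,'lever',len(q),np.median(q,0),q.min(0),q.max(0))
    v=np.median(q,0)[:2]-k[:2];print('ang',np.degrees(np.arctan2(v[1],v[0])))
for nm,c in(('a',(.4536,.3775)),('b',(.5498,.3807))):
    q=A[(np.hypot(*(A[:,:2]-c).T)<.046)&(A[:,2]>.009)&(A[:,2]<.05)]
    m=np.cov(q[:,:2].T);w,V=np.linalg.eigh(m);r=cv2.minAreaRect(q[:,:2].astype(np.float32))
    print(nm,len(q),q.mean(0),'pca deg',np.degrees(np.arctan2(V[1,1],V[0,1]))%180,np.sqrt(w),'rect',r)
cv2.imwrite('pics/cropA.png',np.vstack([cv2.resize(I['scene']['im'][220:295,225:375],(750,290),interpolation=2),cv2.resize(I['side']['im'][200:330,230:410],(750,300),interpolation=2)])[...,::-1])
```

```text
scene knob [324.2113 229.5493] [319 223  12  15 142]
side knob [314.6513 219.1538] [308 212  15  16 195]
knob [0.5639 0.1949 0.1181]
knob pts 296 [0.5606 0.1972 0.1298] [0.5805 0.2183 0.1376]
shell (array([0.5634, 0.1943]), np.float64(0.09260045469561351), 1115)
shell (array([0.5626, 0.1944]), np.float64(0.09235741306904653), 1037)
lid [0.4722 0.0988] [0.6544 0.288 ] [0.5633 0.1934]
scene lever 422 [0.4569 0.1658 0.0576] [0.4187 0.0883 0.0313] [0.5635 0.221  0.0744]
ang -164.75152745090628
side lever 378 [0.4519 0.1991 0.0584] [0.4184 0.1525 0.0305] [0.4721 0.2284 0.0689]
ang 177.86911053019875
a 916 [0.4502 0.3797 0.0292] pca deg 48.568694804847716 [0.0155 0.0175] rect ((0.45323607325553894, 0.37585699558258057), (0.06809549033641815, 0.056395649909973145), 18.361873626708984)
b 801 [0.546  0.3816 0.029 ] pca deg 10.125655694945863 [0.0138 0.0167] rect ((0.5484561920166016, 0.37960875034332275), (0.06578346341848373, 0.05321652814745903), 23.118770599365234)
```

View pics/cropA.png

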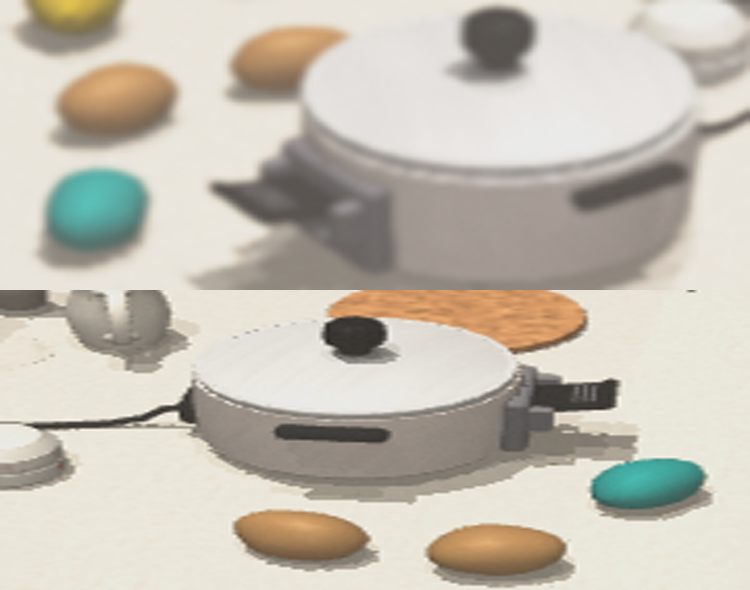

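The two brown ovals in the crop, scene (248,245) and (281,234), are the potatoes; the turquoise one and the orange one are not. The knob axis is at about (0.563, 0.194). I'll turn the tool axes to match the world while moving in.

{"method": "servo_tool", "body": {
  "moves": [
    {"dp": [-0.2, 0, 0], "delta_rot": [0, 0, -0.86], "fingers": 1},
    {"dp": [-0.2, 0, 0], "delta_rot": [0, 0, -0.86], "fingers": 1},
    {"dp": [-0.2, 0, 0], "delta_rot": [0, 0, -0.86], "fingers": 1},
    {"dp": [-0.2, 0, 0], "delta_rot": [0, 0, -0.86], "fingers": 1},
    {"dp": [-0.1, 0, 0], "delta_rot": [0, 0, -0.84], "fingers": 1}
  ]
}}

```text
clock: 0.6
position: [0.4138, 0.4734, 0.3032]
ee_rot: [0.0, -0.001, 1.0, -0.0]
contact_force: [-0.9, 0.7, 0.4]
width: 0.0854
gripper_force: 0.0
```

Run:
```python
from h import *
s=readout.get_state();print(s['clock'],s['position'],s['ee_rot'],s['qpos'])
im,d=imaging.get_image('wrist');np.savez('pics/w1.npz',im=im,d=d,p=s['position'],q=s['ee_rot']);cv2.imwrite('pics/w1.png',im[...,::-1])
```

```text
0.6 [0.4137571  0.47342772 0.30323067] [ 4.31779994e-04 -6.50616333e-04  9.99999576e-01 -4.87936307e-04] [ 7.42561182e-01  3.57573703e-01  1.38512109e+00 -1.32238257e-03
  1.39892081e+00 -8.29310195e-01]
```

View pics/w1.png

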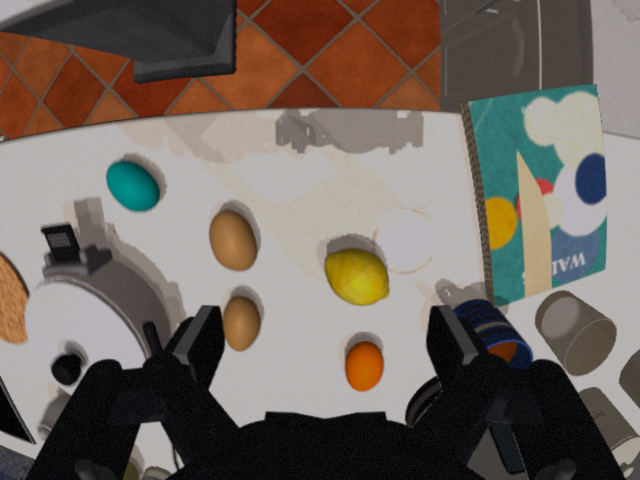

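```bash
cat >> h.py <<'E'
from scipy.spatial.transform import Rotation as Ro
def wray(px,p,q):
    c=imaging.calibration('wrist');K=c['intrinsics'];H=c['hand_eye']
    px=np.atleast_2d(px).astype(float);m=(px-[K[0,2],K[1,2]])/K[0,0];r=np.linalg.norm(m,axis=1)
    v=np.c_[m/np.maximum(r,1e-9)[:,None]*np.sin(r)[:,None],np.cos(r)]
    R=Ro.from_quat(np.r_[q[1:],q[0]]).as_matrix()
    return R@H[:3,3]+p,(v@H[:3,:3].T)@R.T
def wplane(px,p,q,z):
    o,v=wray(px,p,q);return o+v*((z-o[2])/v[:,2])[:,None]
E
python3 - <<'E'
from h import *
np.set_printoptions(precision=4,suppress=True)
w=np.load('pics/w1.npz');p,q=w['p'],w['q'];h=cv2.cvtColor(w['im'],cv2.COLOR_RGB2HSV).astype(int)
for n,c,lo in(('a',(233,240),(8,22)),('b',(241,323),(8,22)),('lemon',(357,277),(20,32)),('orange',(364,366),(3,12)),('turq',(132,185),(80,95))):
    m=(h[...,0]>=lo[0])&(h[...,0]<=lo[1])&(h[...,1]>85);m,ce,st=blob(m,c)
    ct=max(cv2.findContours(m.astype(np.uint8),0,1)[0],key=len)[:,0]
    G=wplane(ct,p,q,.02)[:,:2].astype(np.float32);e=cv2.fitEllipse(G)
    print(n,ce,st,np.round(e[0],4),np.round(e[1],4),'long',round((e[2]+90)%180,1))
K=wplane([67,369],p,q,.123);print('knob',K)
# lever paddle corners by eye
print('lever tip corners',wplane([[42,230],[76,224]],p,q,.058),'root',wplane([[50,260],[82,248]],p,q,.05))
d=w['d'];print(d[240,233],d[323,241])
cv2.imwrite('pics/w1lev.png',cv2.resize(w['im'][205:395,15:165],(600,600*190//150),interpolation=2)[:600,:,::-1])
E
```

```text
a [232.5321 240.5037] [ 210  210   47   61 2178] [0.4533 0.3774] [0.0476 0.0655] long 11.6
b [240.3224 322.5665] [ 221  296   39   55 1610] [0.5517 0.3768] [0.0424 0.0729] long 167.7
lemon [356.8125 275.9876] [ 325  248   64   58 2896] [0.4927 0.5065] [0.0581 0.0748] long 48.0
orange [362.1678 360.7685] [345 341  39  51 298] [0.6115 0.519 ] [0.0458 0.0777] long 2.7
turq [132.1885 185.7898] [ 106  161   53   50 1936] [0.3918 0.2675] [0.0481 0.0682] long 59.6
knob [[0.5619 0.2    0.123 ]]
lever tip corners [[0.4281 0.1579 0.058 ]
 [0.422  0.2125 0.058 ]] root [[0.4671 0.1527 0.05  ]
 [0.4515 0.2082 0.05  ]]
0.3514431 0.3817033
```

View pics/w1lev.png

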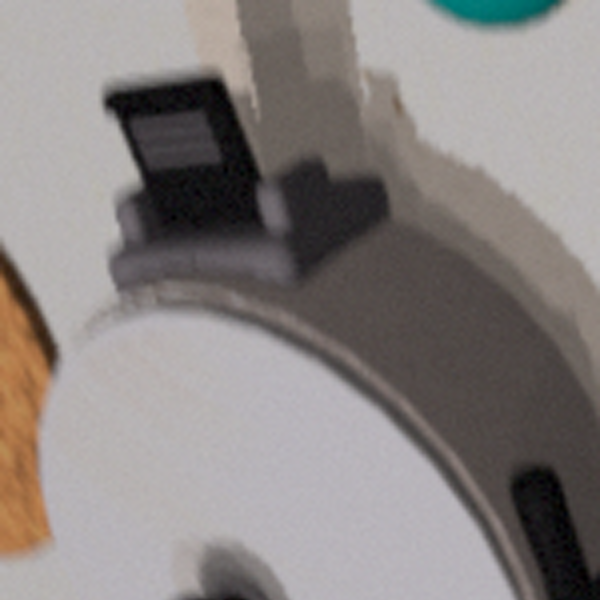

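{"method": "servo_tool", "body": {
  "moves": [
    {"dp": [-0.093, -0.174, 0], "delta_rot": [0, 0, 0], "fingers": 1},
    {"dp": [-0.093, -0.174, 0], "delta_rot": [0, 0, 0], "fingers": 1},
    {"dp": [-0.093, -0.174, 0], "delta_rot": [0, 0, 0], "fingers": 1},
    {"dp": [-0.093, -0.174, 0], "delta_rot": [0, 0, 0], "fingers": 1},
    {"dp": [-0.093, -0.174, 0.1], "delta_rot": [0, 0, 0], "fingers": 1}
  ]
}}

```text
clock: 1.15
position: [0.5051, 0.3001, 0.286]
ee_rot: [0.003, -0.0, 1.0, 0.001]
contact_force: [0.1, 0.9, -0.5]
width: 0.0857
gripper_force: 0.0
```

{"method": "servo_tool", "body": {
  "moves": [
    {"dp": [-0.093, -0.174, 0.1], "delta_rot": [0, 0, 0], "fingers": 1},
    {"dp": [-0.093, -0.174, 0], "delta_rot": [0, 0, 0], "fingers": 1},
    {"dp": [-0.093, -0.174, 0], "delta_rot": [0, 0, 0], "fingers": 1},
    {"dp": [0, 0, 0], "delta_rot": [0, 0, 0], "fingers": 1}
  ]
}}

```text
clock: 1.55
position: [0.5614, 0.1924, 0.2632]
ee_rot: [0.0, 0.002, 1.0, -0.001]
contact_force: [0.1, 0.6, 0.1]
width: 0.0853
gripper_force: 0.0
```

Run:
```python
from h import *
np.set_printoptions(precision=4,suppress=True)
s=readout.get_state();print(s['clock'],s['position'],s['ee_rot'],s['contact_force'])
p,q=s['position'],s['ee_rot']
im,d=imaging.get_image('wrist');np.savez('pics/w2.npz',im=im,d=d,p=p,q=q)
cv2.imwrite('pics/w2.png',im[...,::-1])
```

```text
1.55 [0.5614 0.1924 0.2632] [ 0.0001  0.0025  1.     -0.0012] [0.0589 0.5594 0.1012]
```

View pics/w2.png

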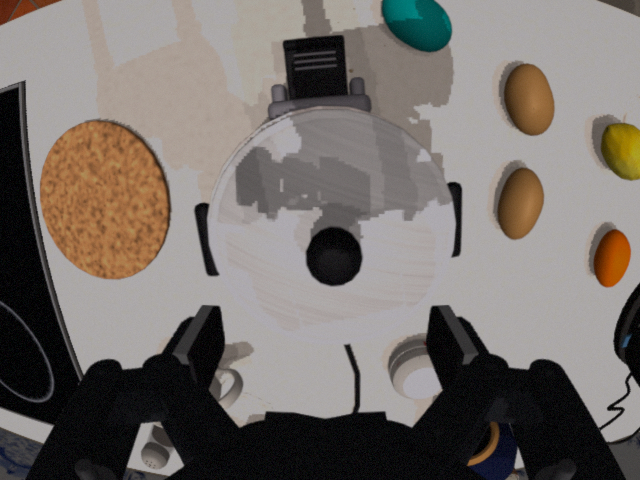

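The knob is at (334,256), the lever paddle's corners at (284,40), (344,36), (347,95) and (288,99), the trivet at (105,199), and the potatoes at (529,99) and (521,204).

Run:
```python
from h import *
np.set_printoptions(precision=4,suppress=True)
w=np.load('pics/w2.npz');p,q,im=w['p'],w['q'],w['im'];h=cv2.cvtColor(im,cv2.COLOR_RGB2HSV).astype(int)
m=im.max(-1)<70;m,ce,st=blob(m,(334,256));print('knob',ce,st,wplane(ce,p,q,.123))
def el(hlo,hhi,c,z,smin=85):
    m=(h[...,0]>=hlo)&(h[...,0]<=hhi)&(h[...,1]>smin);m,ce,st=blob(m,c)
    ct=max(cv2.findContours(m.astype(np.uint8),0,1)[0],key=len)[:,0]
    e=cv2.fitEllipse(wplane(ct,p,q,z)[:,:2].astype(np.float32));print(ce,np.round(e[0],4),np.round(e[1],4),'long',round((e[2]+90)%180,1))
el(5,22,(105,199),.01);el(8,22,(529,99),.02);el(8,22,(521,204),.02)
t=wplane([[284,40],[344,36]],p,q,.058);r=wplane([[347,95],[288,99]],p,q,.05);print('lever tip',t,'root',r)
u=t[1]-t[0];print('yaw from tip edge',np.degrees(np.arctan2(-u[0],u[1])))
for f in((205,237),(457,219)):print('handle',wplane(f,p,q,.06))
```

```text
knob [333.6059 255.8504] [ 306  226   56   60 2573] [[0.5615 0.1968 0.123 ]]
[104.7125 199.3649] [ 0.5482 -0.0413] [0.1668 0.1695] long 109.6
[528.8716  99.3347] [0.4513 0.3793] [0.0534 0.0666] long 15.8
[519.8868 203.0832] [0.5504 0.3775] [0.0493 0.0685] long 175.9
lever tip [[0.4196 0.1623 0.058 ]
 [0.4172 0.206  0.058 ]] root [[0.4616 0.2084 0.05  ]
 [0.4642 0.1641 0.05  ]]
yaw from tip edge 3.1359892324775145
handle [[0.5695 0.0948 0.06  ]]
handle [[0.5554 0.2965 0.06  ]]
```

{"method": "servo_tool", "body": {
  "moves": [
    {"dp": [0, 0.015, 0.15], "delta_rot": [0, 0, 0], "fingers": 1},
    {"dp": [0, 0, 0.15], "delta_rot": [0, 0, 0], "fingers": 1},
    {"dp": [0, 0, 0.1], "delta_rot": [0, 0, 0], "fingers": 1},
    {"dp": [0, 0, 0.02], "delta_rot": [0, 0, 0], "fingers": 1},
    {"dp": [0, 0, 0], "delta_rot": [0, 0, 0], "fingers": 0.5}
  ]
}}

```text
clock: 2.1
position: [0.5588, 0.2002, 0.1795]
ee_rot: [-0.001, -0.001, 1.0, 0.0]
contact_force: [0.5, 0.2, -0.5]
width: 0.0732
gripper_force: 0.0
```

{"method": "servo_tool", "body": {
  "force": 50,
  "moves": [
    {"dp": [0, 0, 0], "delta_rot": [0, 0, 0], "fingers": 0.3},
    {"dp": [0, 0, 0], "delta_rot": [0, 0, 0], "fingers": 0.2},
    {"dp": [0, 0, 0], "delta_rot": [0, 0, 0], "fingers": 0.2},
    {"dp": [0, 0, 0], "delta_rot": [0, 0, 0], "fingers": 0.2}
  ]
}}

```text
clock: 2.5
position: [0.5602, 0.1993, 0.1817]
ee_rot: [0.001, -0.0, 1.0, 0.0]
contact_force: [-0.7, -1.2, 5.5]
width: 0.0321
gripper_force: 49.4
```

{"method": "servo_tool", "body": {
  "moves": [
    {"dp": [0, 0, -0.02], "delta_rot": [0, 0, 0], "fingers": 0.2},
    {"dp": [0, 0, -0.03], "delta_rot": [0, 0, 0], "fingers": 0.2},
    {"dp": [0, 0, -0.1], "delta_rot": [0, 0, 0], "fingers": 0.2},
    {"dp": [0, 0, -0.15], "delta_rot": [0, 0, 0], "fingers": 0.2},
    {"dp": [0, 0, 0], "delta_rot": [0, 0, 0], "fingers": 0.2}
  ]
}}

```text
clock: 3.0
position: [0.5617, 0.1999, 0.2439]
ee_rot: [0.004, -0.0, 1.0, 0.001]
contact_force: [0.8, -0.3, -1.4]
width: 0.0325
gripper_force: 50.1
```

Run:
```python
from h import *
np.set_printoptions(precision=4,suppress=True)
print('jug',onplane('scene',(432,268),.04))
P=[]
for k in range(3):
    s=readout.get_state();P.append(s['position']);im,d=imaging.get_image(['side','scene','wrist'][k])
    if k<2:
        c=['side','scene'][k];X=cloud(c,d);np.savez(f'pics/lift_{c}.npz',im=im,d=d)
        A=X.reshape(-1,3);f=A[(A[:,2]>.143)&(A[:,2]<.15)&(np.hypot(*(A[:,:2]-[.5625,.195]).T)<.1)]
        print(c,len(f),f.min(0),f.max(0))
        if k==0: cv2.imwrite('pics/lift.png',cv2.resize(im[90:330,220:480],None,fx=2,fy=2)[...,::-1])
    else: np.savez('pics/w3.npz',im=im,d=d,p=s['position'],q=s['ee_rot'])
print(np.array(P),s['width'],s['gripper_force'],s['contact_force'],s['ee_rot'])
```

```text
jug [0.751  0.0362 0.04  ]
side 171 [0.4764 0.1127 0.1451] [0.6525 0.2906 0.15  ]
scene 765 [0.4761 0.1056 0.143 ] [0.6555 0.286  0.15  ]
[[0.5617 0.1999 0.2439]
 [0.5606 0.1996 0.2418]
 [0.5595 0.1993 0.2401]] 0.0321426525759251 50.0651155191008 [-0.4722  0.9799 -2.2193] [ 0.0004 -0.0001  1.      0.0002]
```

View pics/lift.png

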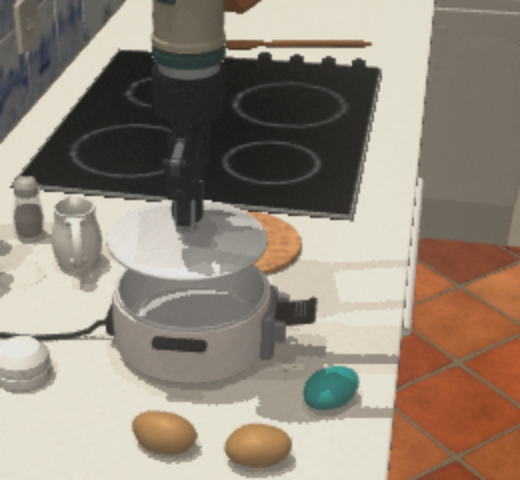

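{"method": "servo_tool", "body": {
  "moves": [
    {"dp": [0.01, -0.1, 0], "delta_rot": [0, 0, 0], "fingers": 0.2},
    {"dp": [0.01, -0.18, 0], "delta_rot": [0, 0, 0], "fingers": 0.2},
    {"dp": [0.01, -0.2, 0], "delta_rot": [0, 0, 0], "fingers": 0.2},
    {"dp": [0.01, -0.2, 0], "delta_rot": [0, 0, 0], "fingers": 0.2},
    {"dp": [0.01, -0.2, 0], "delta_rot": [0, 0, 0], "fingers": 0.2}
  ]
}}

```text
clock: 3.65
position: [0.5483, 0.022, 0.238]
ee_rot: [-0.002, -0.0, 1.0, 0.0]
contact_force: [0.8, 0.2, -2.3]
width: 0.0322
gripper_force: 50.3
```

{"method": "servo_tool", "body": {
  "moves": [
    {"dp": [0.01, -0.2, 0], "delta_rot": [0, 0, 0], "fingers": 0.2},
    {"dp": [0.01, -0.125, 0], "delta_rot": [0, 0, 0], "fingers": 0.2},
    {"dp": [0, 0, 0.15], "delta_rot": [0, 0, 0], "fingers": 0.2},
    {"dp": [0, 0, 0.15], "delta_rot": [0, 0, 0], "fingers": 0.2},
    {"dp": [0, 0, 0.1], "delta_rot": [0, 0, 0], "fingers": 0.2}
  ]
}}

```text
clock: 4.15
position: [0.5433, -0.0418, 0.1564]
ee_rot: [-0.003, 0.0, 1.0, 0.001]
contact_force: [-0.5, 0.5, -2.5]
width: 0.0322
gripper_force: 50.3
```

Run:
```python
from h import *
np.set_printoptions(precision=4,suppress=True)
P=[]
for n in('scene','wrist','scene'):
    s=readout.get_state();P.append(s['position']);im,d=imaging.get_image(n)
    if n=='scene':S=im;D=d
print(np.array(P),s['contact_force'],s['ee_rot'])
np.savez('pics/s4.npz',im=S,d=D);A=cloud('scene',D).reshape(-1,3)
z=np.mean(P,0)[2]-.2415+.1365
f=A[(A[:,2]>z-.002)&(A[:,2]<z+.03)&(np.hypot(*(A[:,:2]-[.548,-.043]).T)<.12)]
print('lid z',z,len(f),f.min(0),f.max(0),(f.min(0)+f.max(0))/2)
```

```text
[[ 0.5433 -0.0418  0.1564]
 [ 0.5419 -0.0413  0.1537]
 [ 0.5423 -0.0412  0.1555]] [-0.3827 -0.1002 -2.931 ] [-0.0052  0.0001  1.      0.0012]
lid z 0.050173109910425756 3525 [ 0.4558 -0.1347  0.0551] [0.6352 0.046  0.0785] [ 0.5455 -0.0444  0.0668]
```

{"method": "servo_tool", "body": {
  "moves": [
    {"dp": [-0.015, -0.015, 0.08], "delta_rot": [0, 0, 0], "fingers": 0.2},
    {"dp": [0, 0, 0.07], "delta_rot": [0, 0, 0], "fingers": 0.2},
    {"dp": [0, 0, 0.02], "delta_rot": [0, 0, 0], "fingers": 0.2},
    {"dp": [0, 0, 0.01], "delta_rot": [0, 0, 0], "fingers": 0.2},
    {"dp": [0, 0, 0.01], "delta_rot": [0, 0, 0], "fingers": 0.2}
  ]
}}

```text
clock: 4.8
position: [0.5492, -0.0447, 0.1227]
ee_rot: [0.001, -0.0, 1.0, -0.0]
contact_force: [0.2, 0.5, -3.2]
width: 0.0321
gripper_force: 50.4
```

{"method": "servo_tool", "body": {
  "moves": [
    {"dp": [0, 0, 0.01], "delta_rot": [0, 0, 0], "fingers": 0.2},
    {"dp": [0, 0, 0], "delta_rot": [0, 0, 0], "fingers": 0.2}
  ]
}}

```text
clock: 5.0
position: [0.5487, -0.0447, 0.1202]
ee_rot: [0.0, -0.0, 1.0, -0.0]
contact_force: [0.2, 0.4, -1.9]
width: 0.0322
gripper_force: 50.4
```

{"method": "servo_tool", "body": {
  "moves": [
    {"dp": [0, 0, 0.005], "delta_rot": [0, 0, 0], "fingers": 0.2},
    {"dp": [0, 0, 0.005], "delta_rot": [0, 0, 0], "fingers": 0.2},
    {"dp": [0, 0, 0.005], "delta_rot": [0, 0, 0], "fingers": 0.2}
  ]
}}

```text
clock: 5.3
position: [0.5487, -0.0447, 0.1169]
ee_rot: [0.0, -0.0, 1.0, 0.0]
contact_force: [0.0, -0.2, -3.4]
width: 0.0322
gripper_force: 50.4
```

{"method": "servo_tool", "body": {
  "moves": [
    {"dp": [0, 0, 0.005], "delta_rot": [0, 0, 0], "fingers": 0.2},
    {"dp": [0, 0, 0], "delta_rot": [0, 0, 0], "fingers": 0.2}
  ]
}}

```text
clock: 5.5
position: [0.5485, -0.0447, 0.1157]
ee_rot: [-0.0, -0.0, 1.0, 0.0]
contact_force: [0.5, -0.3, -3.1]
width: 0.0322
gripper_force: 50.4
```

{"method": "servo_tool", "body": {
  "moves": [
    {"dp": [0, 0, 0.005], "delta_rot": [0, 0, 0], "fingers": 0.2},
    {"dp": [0, 0, 0], "delta_rot": [0, 0, 0], "fingers": 0.2}
  ]
}}

```text
clock: 5.7
position: [0.5487, -0.0447, 0.1152]
ee_rot: [0.0, -0.0, 1.0, 0.0]
contact_force: [-1.1, -0.0, 0.2]
width: 0.0324
gripper_force: 50.6
```

{"method": "servo_tool", "body": {
  "moves": [
    {"dp": [0, 0, 0.005], "delta_rot": [0, 0, 0], "fingers": 0.2},
    {"dp": [0, 0, 0], "delta_rot": [0, 0, 0], "fingers": 0.2}
  ]
}}

```text
clock: 5.9
position: [0.5487, -0.0447, 0.1152]
ee_rot: [0.0, -0.0, 1.0, -0.0]
contact_force: [-2.3, 0.7, 6.6]
width: 0.0319
gripper_force: 51.2
```

{"method": "servo_tool", "body": {
  "moves": [
    {"dp": [0, 0, 0.005], "delta_rot": [0, 0, 0], "fingers": 0.2},
    {"dp": [0, 0, 0], "delta_rot": [0, 0, 0], "fingers": 0.2}
  ]
}}

```text
clock: 6.1
position: [0.5487, -0.0447, 0.1151]
ee_rot: [0.001, -0.0, 1.0, -0.0]
contact_force: [-4.7, 0.2, 14.4]
width: 0.0323
gripper_force: 51.8
```

{"method": "servo_tool", "body": {
  "moves": [
    {"dp": [0, 0, -0.01], "delta_rot": [0, 0, 0], "fingers": 0.2},
    {"dp": [0, 0, 0], "delta_rot": [0, 0, 0], "fingers": 0.6},
    {"dp": [0, 0, 0], "delta_rot": [0, 0, 0], "fingers": 0.8},
    {"dp": [0, 0, 0], "delta_rot": [0, 0, 0], "fingers": 0.8}
  ]
}}

```text
clock: 6.5
position: [0.5488, -0.0448, 0.1147]
ee_rot: [0.0, -0.0, 1.0, 0.0]
contact_force: [-0.6, 0.8, -0.3]
width: 0.0683
gripper_force: 0.0
```

{"method": "servo_tool", "body": {
  "moves": [
    {"dp": [0, 0, -0.1], "delta_rot": [0, 0, 0], "fingers": 1},
    {"dp": [0, 0, -0.2], "delta_rot": [0, 0, 0], "fingers": 1},
    {"dp": [0, 0, -0.2], "delta_rot": [0, 0, 0], "fingers": 1},
    {"dp": [0, 0.1, -0.15], "delta_rot": [0, 0, 0], "fingers": 1},
    {"dp": [0, 0.2, 0], "delta_rot": [0, 0, 0], "fingers": 1}
  ]
}}

```text
clock: 7.0
position: [0.5517, 0.0137, 0.2497]
ee_rot: [0.005, 0.002, 1.0, -0.001]
contact_force: [1.0, 0.5, -0.5]
width: 0.0856
gripper_force: 0.0
```

{"method": "servo_tool", "body": {
  "moves": [
    {"dp": [0, 0.2, 0], "delta_rot": [0, 0, 0], "fingers": 1},
    {"dp": [0, 0.2, 0], "delta_rot": [0, 0, 0], "fingers": 1},
    {"dp": [0, 0.2, 0], "delta_rot": [0, 0, 0], "fingers": 1},
    {"dp": [0, 0.2, 0], "delta_rot": [0, 0, 0], "fingers": 1},
    {"dp": [0, 0.1, 0], "delta_rot": [0, 0, 0], "fingers": 1}
  ]
}}

```text
clock: 7.5
position: [0.5483, 0.1984, 0.2446]
ee_rot: [-0.0, -0.001, 1.0, 0.001]
contact_force: [-0.2, -0.4, -0.4]
width: 0.0854
gripper_force: 0.0
```

Run:
```python
from h import *
np.set_printoptions(precision=4,suppress=True)
imaging.get_image('side')
s=readout.get_state();print(s['clock'],s['position'],s['ee_rot'],s['qpos'])
p,q=s['position'],s['ee_rot']
im,d=imaging.get_image('wrist');np.savez('pics/w5.npz',im=im,d=d,p=p,q=q)
S,D=imaging.get_image('scene');A=cloud('scene',D).reshape(-1,3)
f=A[(A[:,2]>.0165)&(A[:,2]<.028)&(np.hypot(*(A[:,:2]-[.548,-.045]).T)<.1)];print('lid',f.min(0),f.max(0),(f.min(0)+f.max(0))/2)
cv2.imwrite('pics/w5.png',np.hstack([cv2.resize(im,(480,360)),cv2.resize(S[200:380,220:460],(320,240))[:,:] if 0 else cv2.resize(S[210:390,250:450],(320,360))])[...,::-1])
```

```text
7.55 [0.5483 0.2003 0.2446] [ 0.     -0.0016  1.      0.0019] [ 0.2293  0.3266  1.5825  0.0039  1.2316 -1.3461]
lid [ 0.4638 -0.1368  0.0166] [0.6422 0.0416 0.028 ] [ 0.553  -0.0476  0.0223]
```

View pics/w5.png

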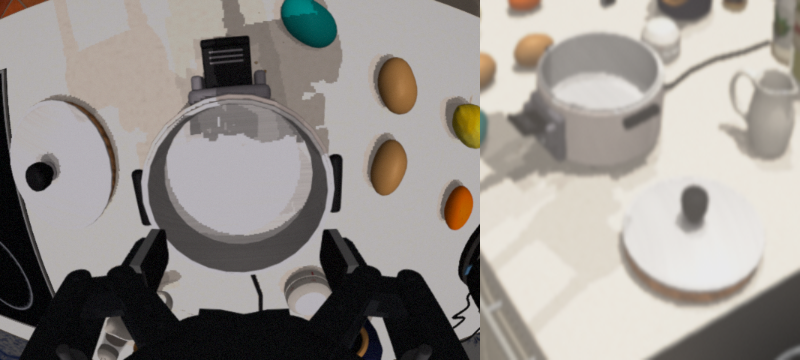

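The lid lies flat on the trivet at w5 (63,162), and the pot is open. Next is potato_b at about (0.551, 0.378).

{"method": "servo_tool", "body": {
  "moves": [
    {"dp": [-0.003, 0.15, 0], "delta_rot": [0, 0, 0], "fingers": 1},
    {"dp": [-0.003, 0.2, 0], "delta_rot": [0, 0, 0], "fingers": 1},
    {"dp": [-0.004, 0.2, 0], "delta_rot": [0, 0, 0], "fingers": 1},
    {"dp": [-0.003, 0.2, 0], "delta_rot": [0, 0, 0], "fingers": 1},
    {"dp": [-0.002, 0.145, 0.05], "delta_rot": [0, 0, 0], "fingers": 1}
  ]
}}

```text
clock: 8.15
position: [0.5527, 0.3754, 0.236]
ee_rot: [0.002, 0.0, 1.0, 0.001]
contact_force: [0.3, -0.2, -0.3]
width: 0.0852
gripper_force: 0.0
```

{"method": "servo_tool", "body": {
  "moves": [
    {"dp": [0, 0, 0.1], "delta_rot": [0, 0, 0.7], "fingers": 1},
    {"dp": [0, 0, 0.1], "delta_rot": [0, 0, 0.7], "fingers": 1},
    {"dp": [0, 0, 0], "delta_rot": [0, 0, 0], "fingers": 1}
  ]
}}

```text
clock: 8.45
position: [0.5504, 0.3723, 0.1915]
ee_rot: [-0.003, 0.07, 0.998, -0.002]
contact_force: [-0.4, 0.0, 0.4]
width: 0.0857
gripper_force: 0.0
```

```bash
cat > pot.py <<'E'
from h import *
import sys
np.set_printoptions(precision=4,suppress=True)
s=readout.get_state();p,q=s['position'],s['ee_rot'];print(s['clock'],p,q)
im,d=imaging.get_image('wrist');h=cv2.cvtColor(im,cv2.COLOR_RGB2HSV).astype(int);np.savez('pics/'+sys.argv[1],im=im,d=d,p=p,q=q)
m=(h[...,0]>=8)&(h[...,0]<=22)&(h[...,1]>85)
for l in cv2.findContours(m.astype(np.uint8),0,1)[0]:
    if cv2.contourArea(l)<700: continue
    e=cv2.fitEllipse(wplane(l[:,0],p,q,.02)[:,:2].astype(np.float32));print(l[:,0].mean(0),cv2.contourArea(l),np.round(e[0],4),np.round(e[1],4),'long',round((e[2]+90)%180,1))
E
python3 pot.py w6
```

```text
8.45 [0.5504 0.3723 0.1915] [-0.0028  0.0702  0.9975 -0.0022]
[518.7208 285.4772] 3463.5 [0.6112 0.5196] [0.0511 0.0744] long 11.6
[333.0736 238.0216] 4694.5 [0.5507 0.3768] [0.0425 0.0706] long 172.4
[314.7211  94.4582] 5896.5 [0.4516 0.3782] [0.0468 0.0683] long 14.7
[22.2655 15.2373] 1301.5 [0.3164 0.1416] [0.0353 0.0849] long 74.2
```

{"method": "servo_tool", "body": {
  "moves": [
    {"dp": [0, 0.02, 0.2], "delta_rot": [0, 0, 0], "fingers": 1},
    {"dp": [0, 0, 0.2], "delta_rot": [0, 0, 0], "fingers": 1},
    {"dp": [0, 0, 0.1], "delta_rot": [0, 0, 0], "fingers": 1},
    {"dp": [0, 0, 0.06], "delta_rot": [0, 0, 0], "fingers": 1},
    {"dp": [0, 0, 0], "delta_rot": [0, 0, 0], "fingers": 1}
  ]
}}

```text
clock: 9.0
position: [0.5523, 0.3774, 0.0824]
ee_rot: [-0.001, 0.07, 0.998, -0.0]
contact_force: [-0.2, 0.3, 0.3]
width: 0.0854
gripper_force: 0.0
```

{"method": "servo_tool", "body": {
  "force": 30,
  "moves": [
    {"dp": [0, 0, 0.035], "delta_rot": [0, 0, 0], "fingers": 0.8},
    {"dp": [0, 0, 0], "delta_rot": [0, 0, 0], "fingers": 0.5},
    {"dp": [0, 0, 0], "delta_rot": [0, 0, 0], "fingers": 0.35},
    {"dp": [0, 0, 0], "delta_rot": [0, 0, 0], "fingers": 0.3},
    {"dp": [0, 0, 0], "delta_rot": [0, 0, 0], "fingers": 0.3}
  ]
}}

```text
clock: 9.5
position: [0.5526, 0.3784, 0.0773]
ee_rot: [0.001, 0.07, 0.998, 0.0]
contact_force: [0.3, -1.8, 6.4]
width: 0.0422
gripper_force: 30.5
```

{"method": "servo_tool", "body": {
  "moves": [
    {"dp": [0, 0, 0], "delta_rot": [0, 0, 0], "fingers": 0.3}
  ]
}}

```text
clock: 9.6
position: [0.5526, 0.3784, 0.0773]
ee_rot: [0.001, 0.07, 0.998, 0.0]
contact_force: [-0.2, -1.2, 6.3]
width: 0.0426
gripper_force: 30.6
```

{"method": "servo_tool", "body": {
  "moves": [
    {"dp": [0, 0, -0.08], "delta_rot": [0, 0, 0], "fingers": 0.3},
    {"dp": [0, 0, -0.2], "delta_rot": [0, 0, 0], "fingers": 0.3},
    {"dp": [0, 0, -0.2], "delta_rot": [0, 0, -0.7], "fingers": 0.3},
    {"dp": [0, 0, -0.06], "delta_rot": [0, 0, -0.7], "fingers": 0.3},
    {"dp": [-0.01, -0.1, 0], "delta_rot": [0, 0, 0], "fingers": 0.3}
  ]
}}

```text
clock: 10.1
position: [0.5551, 0.3607, 0.1868]
ee_rot: [0.003, -0.002, 1.0, 0.002]
contact_force: [1.0, -0.9, -2.2]
width: 0.0424
gripper_force: 31.1
```

{"method": "servo_tool", "body": {
  "moves": [
    {"dp": [-0.01, -0.18, 0], "delta_rot": [0, 0, 0], "fingers": 0.3},
    {"dp": [-0.01, -0.18, 0], "delta_rot": [0, 0, 0], "fingers": 0.3},
    {"dp": [-0.01, -0.165, 0], "delta_rot": [0, 0, 0], "fingers": 0.3},
    {"dp": [-0.01, -0.1, 0], "delta_rot": [0, 0, 0], "fingers": 0.3},
    {"dp": [0, 0, 0], "delta_rot": [0, 0, 0], "fingers": 0.3}
  ]
}}

```text
clock: 10.6
position: [0.5613, 0.2294, 0.1824]
ee_rot: [-0.002, 0.002, 1.0, -0.001]
contact_force: [-0.5, 0.0, -1.8]
width: 0.0422
gripper_force: 31.2
```

```bash
cat > rim.py <<'E'
from h import *
import sys
np.set_printoptions(precision=4,suppress=True)
imaging.get_image('side')
s=readout.get_state();p,q=s['position'],s['ee_rot'];print(s['clock'],p,q,s['contact_force'])
im,d=imaging.get_image('wrist');np.savez('pics/'+sys.argv[1],im=im,d=d,p=p,q=q);cv2.imwrite(f'pics/{sys.argv[1]}.png',im[...,::-1])
E
python3 rim.py w7
```

```text
10.65 [0.5614 0.2312 0.1826] [-0.0014  0.0016  1.     -0.0004] [-0.0594  0.0255 -2.1894]
```

View pics/w7.png

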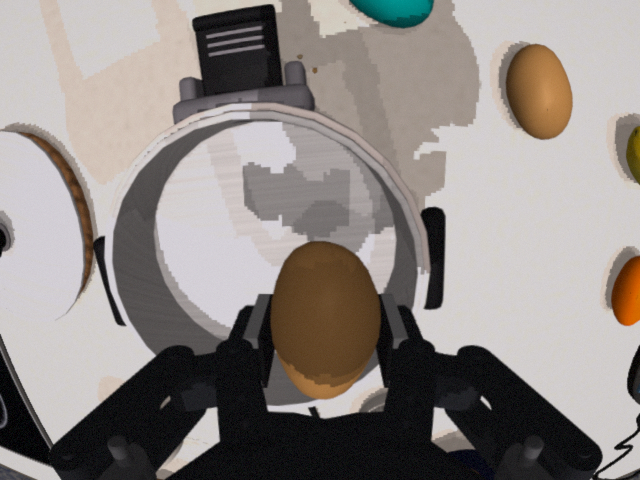

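Potato_b is held level over the pot at w7 (325,315), with the fingers inside the rim. Lowering it now.

{"method": "servo_tool", "body": {
  "moves": [
    {"dp": [0, 0.01, 0.15], "delta_rot": [0, 0, 0], "fingers": 0.3},
    {"dp": [0, 0, 0.13], "delta_rot": [0, 0, 0], "fingers": 0.3},
    {"dp": [0, 0, 0.06], "delta_rot": [0, 0, 0], "fingers": 0.3},
    {"dp": [0, 0, 0], "delta_rot": [0, 0, 0], "fingers": 0.3}
  ]
}}

```text
clock: 11.1
position: [0.5611, 0.236, 0.1147]
ee_rot: [-0.002, -0.0, 1.0, -0.0]
contact_force: [-0.0, -1.0, -1.7]
width: 0.0426
gripper_force: 31.2
```

{"method": "servo_tool", "body": {
  "moves": [
    {"dp": [0, 0, 0.015], "delta_rot": [0, 0, 0], "fingers": 0.3},
    {"dp": [0, 0, 0.01], "delta_rot": [0, 0, 0], "fingers": 0.3},
    {"dp": [0, 0, 0], "delta_rot": [0, 0, 0], "fingers": 0.3}
  ]
}}

```text
clock: 11.4
position: [0.5624, 0.2361, 0.1133]
ee_rot: [0.001, -0.0, 1.0, 0.001]
contact_force: [-3.1, -0.3, 9.2]
width: 0.0421
gripper_force: 35.6
```

Run:
```python
from h import *
np.set_printoptions(precision=4,suppress=True)
w=np.load('pics/w7.npz');p,q,im,d=w['p'],w['q'],w['im'],w['d']
h=cv2.cvtColor(im,cv2.COLOR_RGB2HSV).astype(int);m=(h[...,0]>=6)&(h[...,0]<=22)&(h[...,1]>85);m,ce,st=blob(m,(325,315))
v,u=np.nonzero(m);o,r=wray(np.c_[u,v],p,q)
c=imaging.calibration('wrist');H=c['hand_eye'];R=Ro.from_quat(np.r_[q[1:],q[0]]).as_matrix()
ax=R@H[:3,2];P=o+r*(d[v,u]/(r@ax))[:,None]
for a,b in((.52,.53),(.53,.54),(.54,.55),(.55,.56),(.56,.57),(.57,.58),(.58,.59),(.59,.6)):
    t=P[(P[:,0]>a)&(P[:,0]<b)]
    if len(t)>5:print(a,len(t),'ztop',np.percentile(t[:,2],[5,95]),'y',t[:,1].mean())
print(readout.get_state()['contact_force'])
```

```text
0.52 1341 ztop [0.1252 0.1358] y 0.22940690497567956
0.53 3224 ztop [0.1286 0.1433] y 0.23054615845190735
0.54 3143 ztop [0.1314 0.1462] y 0.23083958860297185
0.55 2570 ztop [0.1324 0.1472] y 0.2307006877704706
0.56 1851 ztop [0.1332 0.1468] y 0.23017064372989093
0.57 1052 ztop [0.1353 0.1455] y 0.22969727995320996
0.58 287 ztop [0.1364 0.1425] y 0.22896197096962742
[-3.1322 -0.3465  9.1638]
```

```bash
cat > top.py <<'E'
from h import *
np.set_printoptions(precision=4,suppress=True)
def wcloud(m,d,p,q):
    v,u=np.nonzero(m);o,r=wray(np.c_[u,v],p,q);H=imaging.calibration('wrist')['hand_eye']
    R=Ro.from_quat(np.r_[q[1:],q[0]]).as_matrix();return o+r*(d[v,u]/(r@(R@H[:3,2])))[:,None]
def brown(im):
    h=cv2.cvtColor(im,cv2.COLOR_RGB2HSV).astype(int);return (h[...,0]>=6)&(h[...,0]<=22)&(h[...,1]>85)
E
python3 - <<'E'
from top import *
s=readout.get_state();p,q=s['position'],s['ee_rot'];im,d=imaging.get_image('wrist');np.savez('pics/w8.npz',im=im,d=d,p=p,q=q)
s2=readout.get_state();print(p,s2['position'],s2['contact_force'],s2['moment'])
m,ce,st=blob(brown(im),(325,315));P=wcloud(m,d,p,q);print(ce,st)
for a in np.arange(.51,.61,.01):
    t=P[(P[:,0]>a)&(P[:,0]<a+.01)]
    if len(t)>5:print(a.round(3),len(t),'ztop',np.percentile(t[:,2],[5,95]),'y',t[:,1].min(),t[:,1].max())
v,u=np.mgrid[100:300,120:260];mm=np.zeros(d.shape,bool);mm[150:330:6,150:260:6]=1;F=wcloud(mm,d,p,q)
f=F[np.hypot(*(F[:,:2]-[.562,.1985]).T)<.07];print('floor z',np.percentile(f[:,2],[10,50,90]))
X,D=imaging.get_image('scene');np.savez('pics/s8.npz',im=X,d=D)
mm=np.zeros(d.shape,bool);mm[::4,::4]=1;F=wcloud(mm,d,p,q);r=np.hypot(*(F[:,:2]-[.562,.1985]).T)
f=F[(F[:,2]>.078)&(F[:,2]<.09)&(r>.07)&(r<.1)];A=np.c_[2*f[:,:2],np.ones(len(f))];z=np.linalg.lstsq(A,(f[:,:2]**2).sum(1),rcond=None)[0];print('rim',len(f),z[:2],np.sqrt(z[2]+z[:2]@z[:2]))
E
```

```text
[0.5624 0.2361 0.1133] [0.5624 0.2361 0.1133] [-3.158   0.0713  9.3534] [0.3662 0.5025 0.1082]
[324.1282 318.3273] [  268   241   114   159 13536]
0.52 1017 ztop [0.0551 0.0652] y 0.2232449197918443 0.2452576745231727
0.53 3193 ztop [0.0582 0.0732] y 0.21791931544696372 0.252767768377143
0.54 3184 ztop [0.0617 0.0767] y 0.21467829691765475 0.25690142043065356
0.55 2653 ztop [0.063  0.0777] y 0.2134769840650696 0.25812266011362056
0.56 1927 ztop [0.0644 0.0776] y 0.2142426151194118 0.257107037595893
0.57 1135 ztop [0.0665 0.0766] y 0.21470777038889508 0.2571683297631979
0.58 374 ztop [0.0674 0.0737] y 0.22240985772602562 0.24780920439410223
floor z [0.0281 0.0288 0.0297]
rim 1255 [0.5591 0.1954] 0.08407969586010632
```

The outer finger linkage, not the potato, is touching the +y rim. I'll move 11 mm towards the centre and lower again.

{"method": "servo_tool", "body": {
  "moves": [
    {"dp": [0, 0, -0.04], "delta_rot": [0, 0, 0], "fingers": 0.3},
    {"dp": [0, -0.055, 0], "delta_rot": [0, 0, 0], "fingers": 0.3},
    {"dp": [0, 0, 0.04], "delta_rot": [0, 0, 0], "fingers": 0.3},
    {"dp": [0, 0, 0.01], "delta_rot": [0, 0, 0], "fingers": 0.3},
    {"dp": [0, 0, 0], "delta_rot": [0, 0, 0], "fingers": 0.3}
  ]
}}

```text
clock: 12.0
position: [0.5616, 0.2239, 0.1078]
ee_rot: [-0.001, 0.0, 1.0, -0.0]
contact_force: [-0.7, 0.0, -0.9]
width: 0.0422
gripper_force: 31.1
```

{"method": "servo_tool", "body": {
  "moves": [
    {"dp": [0, 0, 0.01], "delta_rot": [0, 0, 0], "fingers": 0.3},
    {"dp": [0, 0, 0], "delta_rot": [0, 0, 0], "fingers": 0.3}
  ]
}}

```text
clock: 12.2
position: [0.562, 0.2241, 0.1072]
ee_rot: [-0.0, -0.0, 1.0, -0.0]
contact_force: [-1.7, -2.1, 3.4]
width: 0.0424
gripper_force: 31.1
```

{"method": "servo_tool", "body": {
  "moves": [
    {"dp": [0, -0.01, 0.003], "delta_rot": [0, 0, 0], "fingers": 0.3},
    {"dp": [0, 0, 0.003], "delta_rot": [0, 0, 0], "fingers": 0.3},
    {"dp": [0, 0, 0], "delta_rot": [0, 0, 0], "fingers": 0.3}
  ]
}}

```text
clock: 12.5
position: [0.5621, 0.2222, 0.1054]
ee_rot: [-0.0, -0.0, 1.0, -0.0]
contact_force: [0.3, -0.7, -0.3]
width: 0.0424
gripper_force: 31.2
```

Run:
```python
from top import *
s=readout.get_state();p,q=s['position'],s['ee_rot'];im,d=imaging.get_image('wrist')
print(p,s['contact_force'],s['moment'])
m,ce,st=blob(brown(im),(325,315));P=wcloud(m,d,p,q);print(ce,st,np.percentile(P[:,2],[50,98,99.5]),P[:,1].min(),P[:,1].max())
```

```text
[0.5621 0.2222 0.1054] [ 0.3114 -0.679  -0.2898] [-0.0461 -0.0356 -0.0059]
[324.0827 318.2008] [  268   241   116   158 13519] [0.0638 0.0698 0.0705] 0.1996589549385331 0.2435202740523836
```

{"method": "servo_tool", "body": {
  "moves": [
    {"dp": [0, 0, 0.005], "delta_rot": [0, 0, 0], "fingers": 0.3},
    {"dp": [0, 0, 0], "delta_rot": [0, 0, 0], "fingers": 0.3},
    {"dp": [0, 0, 0], "delta_rot": [0, 0, 0], "fingers": 0.57},
    {"dp": [0, 0, 0], "delta_rot": [0, 0, 0], "fingers": 0.57},
    {"dp": [0, 0, -0.02], "delta_rot": [0, 0, 0], "fingers": 0.57}
  ]
}}

```text
clock: 13.05
position: [0.562, 0.2214, 0.1083]
ee_rot: [-0.0, -0.0, 1.0, -0.001]
contact_force: [-0.4, 0.2, 0.5]
width: 0.0486
gripper_force: 0.0
```

{"method": "servo_tool", "body": {
  "moves": [
    {"dp": [0, 0, -0.12], "delta_rot": [0, 0, 0], "fingers": 0.57},
    {"dp": [0, 0, -0.15], "delta_rot": [0, 0, 0], "fingers": 0},
    {"dp": [0, -0.2, 0], "delta_rot": [0, 0, 0], "fingers": 0},
    {"dp": [0, 0, 0], "delta_rot": [0, 0, 0], "fingers": 0}
  ]
}}

```text
clock: 13.45
position: [0.5626, 0.1798, 0.1639]
ee_rot: [0.001, 0.001, 1.0, -0.001]
contact_force: [0.3, -0.2, -0.3]
width: 0.0052
gripper_force: 0.0
```

Run:
```python
from top import *
imaging.get_image('side')
s=readout.get_state();p,q=s['position'],s['ee_rot'];im,d=imaging.get_image('wrist')
print(p,s['width'],s['contact_force'])
m,ce,st=blob(brown(im),(325,315));print(ce,st);P=wcloud(m,d,p,q);print(P.min(0),P.max(0),np.percentile(P[:,2],98))
e=cv2.minAreaRect(P[:,:2].astype(np.float32));print(e)
cv2.imwrite('pics/w9.png',im[...,::-1]);np.savez('pics/w9.npz',im=im,d=d,p=p,q=q)
```

```text
[0.5623 0.1811 0.1633] 0.0006130667899133522 [-0.4074 -0.08    0.8096]
[398.9099 264.927 ] [ 361  206   79  121 7326]
[0.4815 0.1808 0.0269] [0.5912 0.2424 0.234 ] 0.06989402234859811
((0.5329536199569702, 0.21498219668865204), (0.11548423022031784, 0.04371776804327965), 12.834511756896973)
```

{"method": "servo_tool", "body": {
  "moves": [
    {"dp": [0.02, -0.02, 0.1], "delta_rot": [0, 0, 0], "fingers": 0},
    {"dp": [0, 0, 0.135], "delta_rot": [0, 0, 0], "fingers": 0},
    {"dp": [0, 0, 0], "delta_rot": [0, 0, 0], "fingers": 0},
    {"dp": [0, 0.03, 0], "delta_rot": [0, 0, 0], "fingers": 0},
    {"dp": [0, 0.03, 0], "delta_rot": [0, 0, 0], "fingers": 0}
  ]
}}

```text
clock: 14.05
position: [0.559, 0.1911, 0.1167]
ee_rot: [0.001, -0.0, 1.0, 0.0]
contact_force: [-0.3, -1.3, 2.2]
width: -0.0001
gripper_force: 1.0
```

{"method": "servo_tool", "body": {
  "moves": [
    {"dp": [0, 0.03, 0], "delta_rot": [0, 0, 0], "fingers": 0},
    {"dp": [0, 0.03, 0], "delta_rot": [0, 0, 0], "fingers": 0},
    {"dp": [0, 0.02, 0], "delta_rot": [0, 0, 0], "fingers": 0},
    {"dp": [0, 0, 0], "delta_rot": [0, 0, 0], "fingers": 0}
  ]
}}

```text
clock: 14.45
position: [0.5584, 0.2071, 0.1161]
ee_rot: [0.001, -0.0, 1.0, 0.0]
contact_force: [-0.0, -0.3, 0.9]
width: -0.0
gripper_force: 0.1
```

{"method": "servo_tool", "body": {
  "moves": [
    {"dp": [0, -0.03, 0], "delta_rot": [0, 0, 0], "fingers": 0},
    {"dp": [0, 0, -0.15], "delta_rot": [0, 0, 0], "fingers": 0},
    {"dp": [0, 0, -0.2], "delta_rot": [0, 0, 0], "fingers": 0},
    {"dp": [0, 0, 0], "delta_rot": [0, 0, 0], "fingers": 1}
  ]
}}

```text
clock: 14.85
position: [0.561, 0.2005, 0.1908]
ee_rot: [0.005, 0.0, 1.0, 0.001]
contact_force: [0.1, -0.8, 0.5]
width: 0.013
gripper_force: 0.0
```

Run:
```python
from top import *
imaging.get_image('side')
s=readout.get_state();p,q=s['position'],s['ee_rot'];im,d=imaging.get_image('wrist')
print(p,s['width'],s['contact_force'])
m,ce,st=blob(brown(im),(380,250));m=cv2.erode(m.astype(np.uint8),np.ones((5,5)))>0;print(ce,st);P=wcloud(m,d,p,q);print(P.min(0),P.max(0),np.percentile(P[:,2],98))
e=cv2.fitEllipse(wplane(max(cv2.findContours(m.astype(np.uint8),0,1)[0],key=len)[:,0],p,q,.048)[:,:2].astype(np.float32));print(e)
np.savez('pics/w10.npz',im=im,d=d,p=p,q=q)
```

```text
[0.5597 0.2002 0.1884] 0.020924490541079244 [-0.664   0.0337 -1.4248]
[389.5536 250.8748] [ 356  198   70  109 5925]
[0.4785 0.1996 0.0495] [0.5874 0.2575 0.2588] 0.06989543911552194
((0.5592063069343567, 0.23988205194473267), (0.04003868252038956, 0.06741684675216675), 94.39437866210938)
```

{"method": "servo_tool", "body": {
  "moves": [
    {"dp": [0.06, 0.1, 0], "delta_rot": [0, 0, 0], "fingers": 1},
    {"dp": [0.1, 0.16, 0], "delta_rot": [0, 0, 0], "fingers": 1},
    {"dp": [0.1, 0.16, 0], "delta_rot": [0, 0, 0], "fingers": 1},
    {"dp": [0.1, 0.16, 0], "delta_rot": [0, 0, 0], "fingers": 1},
    {"dp": [0.1, 0.16, 0], "delta_rot": [0, 0, 0], "fingers": 1}
  ]
}}

```text
clock: 15.45
position: [0.4643, 0.3485, 0.1838]
ee_rot: [-0.002, 0.0, 1.0, -0.001]
contact_force: [0.7, 0.4, 0.1]
width: 0.0853
gripper_force: 0.0
```

{"method": "servo_tool", "body": {
  "moves": [
    {"dp": [0.08, 0.15, 0], "delta_rot": [0, 0, 0], "fingers": 1},
    {"dp": [0, 0, 0.05], "delta_rot": [0, 0, -0.8], "fingers": 1},
    {"dp": [0, 0, 0.05], "delta_rot": [0, 0, -0.8], "fingers": 1},
    {"dp": [0, 0, 0], "delta_rot": [0, 0, -0.8], "fingers": 1},
    {"dp": [0, 0, 0], "delta_rot": [0, 0, 0], "fingers": 1}
  ]
}}

```text
clock: 15.95
position: [0.4489, 0.3775, 0.1636]
ee_rot: [-0.002, -0.12, 0.993, -0.001]
contact_force: [1.2, 0.0, 0.4]
width: 0.0854
gripper_force: 0.0
```

```bash
python3 pot.py w11
```

```text
15.95 [0.4489 0.3775 0.1636] [-0.002  -0.1198  0.9928 -0.0009]
[ 87.6847 353.027 ] 769.5 [0.5854 0.2059] [0.0278 0.0547] long 163.4
[325.9183 257.9961] 6043.5 [0.4527 0.3783] [0.0468 0.0684] long 15.4
[390.1902  25.3269] 11597.0 [0.2995 0.418 ] [0.0517 0.1505] long 102.1
[59.8123  7.0397] 1621.5 [0.3178 0.1183] [0.0121 0.2122] long 88.5
```

{"method": "servo_tool", "body": {
  "moves": [
    {"dp": [-0.018, 0, 0.15], "delta_rot": [0, 0, 0], "fingers": 1},
    {"dp": [0, 0, 0.15], "delta_rot": [0, 0, 0], "fingers": 1},
    {"dp": [0, 0, 0.1], "delta_rot": [0, 0, 0], "fingers": 1},
    {"dp": [0, 0, 0.03], "delta_rot": [0, 0, 0], "fingers": 0.8},
    {"dp": [0, 0, 0], "delta_rot": [0, 0, 0], "fingers": 0.6}
  ]
}}

```text
clock: 16.5
position: [0.4532, 0.3786, 0.0787]
ee_rot: [-0.001, -0.119, 0.993, -0.0]
contact_force: [0.8, -0.3, 0.3]
width: 0.0591
gripper_force: 0.0
```

{"method": "servo_tool", "body": {
  "force": 30,
  "moves": [
    {"dp": [0, 0, 0], "delta_rot": [0, 0, 0], "fingers": 0.4},
    {"dp": [0, 0, 0], "delta_rot": [0, 0, 0], "fingers": 0.3},
    {"dp": [0, 0, 0], "delta_rot": [0, 0, 0], "fingers": 0.3},
    {"dp": [0, 0, 0], "delta_rot": [0, 0, 0], "fingers": 0.3}
  ]
}}

```text
clock: 16.9
position: [0.454, 0.3794, 0.0807]
ee_rot: [0.001, -0.12, 0.993, 0.0]
contact_force: [-0.0, -0.3, 1.5]
width: 0.0445
gripper_force: 30.9
```

{"method": "servo_tool", "body": {
  "moves": [
    {"dp": [0, 0, -0.08], "delta_rot": [0, 0, 0], "fingers": 0.3},
    {"dp": [0, 0, -0.18], "delta_rot": [0, 0, 0], "fingers": 0.3},
    {"dp": [0, 0, -0.2], "delta_rot": [0, 0, 0.8], "fingers": 0.3},
    {"dp": [0, 0, -0.1], "delta_rot": [0, 0, 0.8], "fingers": 0.3},
    {"dp": [0, 0, 0], "delta_rot": [0, 0, 0.8], "fingers": 0.3}
  ]
}}

```text
clock: 17.4
position: [0.4552, 0.3802, 0.196]
ee_rot: [0.003, 0.002, 1.0, 0.002]
contact_force: [0.3, 0.2, -1.2]
width: 0.0445
gripper_force: 31.1
```

{"method": "servo_tool", "body": {
  "moves": [
    {"dp": [-0.06, -0.1, 0], "delta_rot": [0, 0, 0], "fingers": 0.3},
    {"dp": [-0.09, -0.18, 0], "delta_rot": [0, 0, 0], "fingers": 0.3},
    {"dp": [-0.09, -0.18, 0], "delta_rot": [0, 0, 0], "fingers": 0.3},
    {"dp": [-0.09, -0.18, 0], "delta_rot": [0, 0, 0], "fingers": 0.3},
    {"dp": [-0.09, -0.18, 0], "delta_rot": [0, 0, 0], "fingers": 0.3}
  ]
}}

```text
clock: 17.9
position: [0.5379, 0.2137, 0.1919]
ee_rot: [0.0, -0.0, 1.0, 0.0]
contact_force: [-0.0, 0.2, -1.0]
width: 0.0441
gripper_force: 31.1
```

{"method": "servo_tool", "body": {
  "moves": [
    {"dp": [-0.08, -0.15, 0], "delta_rot": [0, 0, 0], "fingers": 0.3},
    {"dp": [-0.02, -0.075, 0], "delta_rot": [0, 0, 0], "fingers": 0.3},
    {"dp": [0, 0, 0], "delta_rot": [0, 0, 0], "fingers": 0.3},
    {"dp": [0, 0, 0], "delta_rot": [0, 0, 0], "fingers": 0.3}
  ]
}}

```text
clock: 18.3
position: [0.5569, 0.1706, 0.1917]
ee_rot: [-0.001, 0.0, 1.0, 0.001]
contact_force: [-0.1, 0.3, -1.3]
width: 0.0441
gripper_force: 31.1
```

```bash
cat > chk.py <<'E'
from top import *
s=readout.get_state();p,q=s['position'],s['ee_rot'];im,d=imaging.get_image('wrist')
print(s['clock'],p,q,s['width'],s['contact_force'])
n,l,st,c=cv2.connectedComponentsWithStats(brown(im).astype(np.uint8))
for i in range(1,n):
    if st[i,4]>1500:
        m=cv2.erode((l==i).astype(np.uint8),np.ones((5,5)))>0
        if m.sum()<500: continue
        P=wcloud(m,d,p,q);print(c[i],st[i,4],'med',np.median(P,0),'lo',np.percentile(P,2,axis=0),'hi',np.percentile(P,98,axis=0))
E
python3 chk.py
```

```text
18.3 [0.5569 0.1706 0.1917] [-0.0005  0.0002  1.      0.0005] 0.04412727904225939 [-0.1131  0.3288 -1.3127]
[433.6333 255.0216] 5459 med [0.5512 0.2339 0.0644] lo [0.5272 0.2195 0.0519] hi [0.5824 0.252  0.07  ]
[325.0115 315.6425] 13663 med [0.5428 0.1702 0.1476] lo [0.5217 0.1512 0.137 ] hi [0.5722 0.1888 0.1528]
```

{"method": "servo_tool", "body": {
  "moves": [
    {"dp": [0, 0, 0.15], "delta_rot": [0, 0, 0], "fingers": 0.3},
    {"dp": [0, 0, 0.13], "delta_rot": [0, 0, 0], "fingers": 0.3},
    {"dp": [0, 0, 0.09], "delta_rot": [0, 0, 0], "fingers": 0.3},
    {"dp": [0, 0, 0.02], "delta_rot": [0, 0, 0], "fingers": 0.3},
    {"dp": [0, 0, 0], "delta_rot": [0, 0, 0], "fingers": 0.3}
  ]
}}

```text
clock: 18.85
position: [0.5569, 0.1712, 0.1133]
ee_rot: [-0.001, -0.001, 1.0, 0.0]
contact_force: [0.2, 0.4, -0.4]
width: 0.044
gripper_force: 31.1
```

{"method": "servo_tool", "body": {
  "moves": [
    {"dp": [0, 0, 0.01], "delta_rot": [0, 0, 0], "fingers": 0.3},
    {"dp": [0, 0, 0], "delta_rot": [0, 0, 0], "fingers": 0.3}
  ]
}}

```text
clock: 19.05
position: [0.5581, 0.1706, 0.1127]
ee_rot: [0.001, -0.0, 1.0, 0.0]
contact_force: [-0.4, 1.3, -0.9]
width: 0.044
gripper_force: 31.1
```

```bash
python3 chk.py
```

```text
19.05 [0.5581 0.1706 0.1127] [ 0.001  -0.0003  1.      0.0003] 0.044028758652115405 [-0.4057  1.256  -0.876 ]
[ 77.875  216.1346] 2592 med [0.5205 0.035  0.0092] lo [ 0.4764 -0.0013  0.0055] hi [0.5776 0.0412 0.0116]
[325.0299 314.971 ] 13638 med [0.5439 0.1701 0.0687] lo [0.5229 0.1512 0.0577] hi [0.5729 0.1888 0.0739]
[481.4723 303.0314] 8873 med [0.5444 0.2314 0.0622] lo [0.5259 0.2186 0.0484] hi [0.5672 0.2501 0.0698]
```

{"method": "servo_tool", "body": {
  "moves": [
    {"dp": [0, 0, 0.01], "delta_rot": [0, 0, 0], "fingers": 0.3},
    {"dp": [0, 0, 0.005], "delta_rot": [0, 0, 0], "fingers": 0.3},
    {"dp": [0, 0, 0], "delta_rot": [0, 0, 0], "fingers": 0.3}
  ]
}}

```text
clock: 19.4
position: [0.5576, 0.17, 0.1088]
ee_rot: [0.0, 0.0, 1.0, 0.0]
contact_force: [-0.4, 0.0, -0.8]
width: 0.0441
gripper_force: 31.1
```

{"method": "servo_tool", "body": {
  "moves": [
    {"dp": [0, 0, 0.005], "delta_rot": [0, 0, 0], "fingers": 0.3},
    {"dp": [0, 0, 0], "delta_rot": [0, 0, 0], "fingers": 0.3}
  ]
}}

```text
clock: 19.6
position: [0.5577, 0.17, 0.1086]
ee_rot: [0.0, -0.0, 1.0, 0.0]
contact_force: [-2.3, -0.9, 4.4]
width: 0.044
gripper_force: 31.5
```

{"method": "servo_tool", "body": {
  "moves": [
    {"dp": [0, 0, -0.003], "delta_rot": [0, 0, 0], "fingers": 0.3},
    {"dp": [0, 0, 0], "delta_rot": [0, 0, 0], "fingers": 0.59},
    {"dp": [0, 0, 0], "delta_rot": [0, 0, 0], "fingers": 0.59},
    {"dp": [0, 0, -0.03], "delta_rot": [0, 0, 0], "fingers": 0.59},
    {"dp": [0, 0, -0.15], "delta_rot": [0, 0, 0], "fingers": 0.59}
  ]
}}

```text
clock: 20.1
position: [0.5556, 0.1697, 0.1419]
ee_rot: [-0.004, -0.0, 1.0, -0.001]
contact_force: [-0.8, 0.2, 0.3]
width: 0.0503
gripper_force: 0.0
```

{"method": "servo_tool", "body": {
  "moves": [
    {"dp": [0, 0, -0.2], "delta_rot": [0, 0, 0], "fingers": 1},
    {"dp": [0, 0, -0.2], "delta_rot": [0, 0, 0], "fingers": 1},
    {"dp": [0, 0, 0], "delta_rot": [0, 0, 0], "fingers": 1},
    {"dp": [0, 0, 0], "delta_rot": [0, 0, 0], "fingers": 1}
  ]
}}

```text
clock: 20.5
position: [0.558, 0.1702, 0.2256]
ee_rot: [0.001, -0.0, 1.0, 0.0]
contact_force: [-0.5, -0.5, 0.4]
width: 0.0856
gripper_force: 0.0
```

```bash
python3 chk.py; python3 rim.py w12
python3 - <<'E'
from top import *
w=np.load('pics/w12.npz');p,q,d=w['p'],w['q'],w['d']
mm=np.zeros(d.shape,bool);mm[::2,::2]=1;F=wcloud(mm,d,p,q);r=np.hypot(*(F[:,:2]-[.561,.197]).T)
f=F[(F[:,2]>.081)&(F[:,2]<.087)&(r>.08)&(r<.096)];A=np.c_[2*f[:,:2],np.ones(len(f))];z=np.linalg.lstsq(A,(f[:,:2]**2).sum(1),rcond=None)[0];print('rim',len(f),z[:2],np.sqrt(z[2]+z[:2]@z[:2]))
E
```

```text
20.5 [0.558  0.1702 0.2256] [ 0.0014 -0.0001  1.      0.0003] 0.08556471232318646 [-0.4804 -0.5276  0.4289]
[324.9406 230.7801] 4852 med [0.5485 0.1698 0.065 ] lo [0.5238 0.1511 0.0567] hi [0.5772 0.1881 0.0699]
[421.7162 235.901 ] 4295 med [0.552  0.2344 0.0646] lo [0.5274 0.2198 0.0524] hi [0.5824 0.2525 0.07  ]
20.6 [0.5568 0.1699 0.2233] [-0.0011 -0.0001  1.     -0.0002] [0.0155 0.835  0.1396]
rim 1522 [0.5607 0.1943] 0.08479617748177355
```

{"method": "servo_tool", "body": {
  "moves": [
    {"dp": [0.01, -0.13, 0], "delta_rot": [0, 0, 0], "fingers": 1},
    {"dp": [0.01, -0.2, 0], "delta_rot": [0, 0, 0], "fingers": 1},
    {"dp": [0.01, -0.2, 0], "delta_rot": [0, 0, 0], "fingers": 1},
    {"dp": [0.01, -0.2, 0], "delta_rot": [0, 0, 0], "fingers": 1},
    {"dp": [0, -0.2, 0], "delta_rot": [0, 0, 0], "fingers": 1}
  ]
}}

```text
clock: 21.15
position: [0.5484, -0.0172, 0.2226]
ee_rot: [-0.002, -0.0, 1.0, 0.0]
contact_force: [1.0, 0.1, 0.6]
width: 0.0852
gripper_force: 0.0
```

{"method": "servo_tool", "body": {
  "moves": [
    {"dp": [0, -0.143, 0.1], "delta_rot": [0, 0, 0], "fingers": 1},
    {"dp": [0, 0, 0.1], "delta_rot": [0, 0, 0], "fingers": 1},
    {"dp": [0, 0, 0], "delta_rot": [0, 0, 0], "fingers": 1},
    {"dp": [0, 0, 0], "delta_rot": [0, 0, 0], "fingers": 1}
  ]
}}

```text
clock: 21.55
position: [0.5491, -0.0443, 0.1832]
ee_rot: [-0.001, -0.0, 1.0, 0.0]
contact_force: [0.2, -0.3, -0.3]
width: 0.0854
gripper_force: 0.0
```

{"method": "servo_tool", "body": {
  "moves": [
    {"dp": [0, 0, 0], "delta_rot": [0, 0, 0], "fingers": 1}
  ]
}}

```text
clock: 21.65
position: [0.55, -0.0439, 0.1847]
ee_rot: [0.0, -0.001, 1.0, 0.0]
contact_force: [0.5, 0.2, 0.1]
width: 0.0854
gripper_force: 0.0
```

Close to the earlier grip pose; lowering 68 mm to regrip.

{"method": "servo_tool", "body": {
  "moves": [
    {"dp": [0, -0.003, 0.15], "delta_rot": [0, 0, 0], "fingers": 1},
    {"dp": [0, 0, 0.12], "delta_rot": [0, 0, 0], "fingers": 1},
    {"dp": [0, 0, 0.06], "delta_rot": [0, 0, 0], "fingers": 0.8},
    {"dp": [0, 0, 0.005], "delta_rot": [0, 0, 0], "fingers": 0.6},
    {"dp": [0, 0, 0], "delta_rot": [0, 0, 0], "fingers": 0.5}
  ]
}}

```text
clock: 22.15
position: [0.5503, -0.0449, 0.118]
ee_rot: [0.001, -0.0, 1.0, -0.0]
contact_force: [1.2, -0.2, 0.2]
width: 0.0442
gripper_force: 0.0
```

{"method": "servo_tool", "body": {
  "force": 50,
  "moves": [
    {"dp": [0, 0, 0], "delta_rot": [0, 0, 0], "fingers": 0.3},
    {"dp": [0, 0, 0], "delta_rot": [0, 0, 0], "fingers": 0.2},
    {"dp": [0, 0, 0], "delta_rot": [0, 0, 0], "fingers": 0.2},
    {"dp": [0, 0, 0], "delta_rot": [0, 0, 0], "fingers": 0.2}
  ]
}}

```text
clock: 22.55
position: [0.5506, -0.045, 0.1189]
ee_rot: [0.002, 0.0, 1.0, 0.0]
contact_force: [-0.8, 1.3, 5.6]
width: 0.0322
gripper_force: 49.9
```

{"method": "servo_tool", "body": {
  "moves": [
    {"dp": [0, 0, -0.03], "delta_rot": [0, 0, 0], "fingers": 0.2},
    {"dp": [0, 0, -0.15], "delta_rot": [0, 0, 0], "fingers": 0.2},
    {"dp": [0, 0, -0.2], "delta_rot": [0, 0, 0], "fingers": 0.2},
    {"dp": [0, 0, -0.2], "delta_rot": [0, 0, 0], "fingers": 0.2},
    {"dp": [0, 0.08, -0.06], "delta_rot": [0, 0, 0], "fingers": 0.2}
  ]
}}

```text
clock: 23.05
position: [0.5517, -0.0307, 0.2497]
ee_rot: [0.004, 0.001, 1.0, -0.001]
contact_force: [0.7, -0.6, -1.8]
width: 0.0322
gripper_force: 50.5
```

{"method": "servo_tool", "body": {
  "moves": [
    {"dp": [-0.015, 0.18, 0], "delta_rot": [0, 0, 0], "fingers": 0.2},
    {"dp": [-0.015, 0.2, 0], "delta_rot": [0, 0, 0], "fingers": 0.2},
    {"dp": [-0.015, 0.2, 0], "delta_rot": [0, 0, 0], "fingers": 0.2},
    {"dp": [-0.015, 0.2, 0], "delta_rot": [0, 0, 0], "fingers": 0.2},
    {"dp": [0, 0.2, 0], "delta_rot": [0, 0, 0], "fingers": 0.2}
  ]
}}

```text
clock: 23.55
position: [0.5607, 0.169, 0.2439]
ee_rot: [-0.001, -0.0, 1.0, -0.0]
contact_force: [1.0, 0.5, -2.7]
width: 0.0321
gripper_force: 50.5
```

{"method": "servo_tool", "body": {
  "moves": [
    {"dp": [0, 0.16, 0.05], "delta_rot": [0, 0, 0], "fingers": 0.2},
    {"dp": [0, 0, 0.1], "delta_rot": [0, 0, 0], "fingers": 0.2},
    {"dp": [0, 0, 0], "delta_rot": [0, 0, 0], "fingers": 0.2},
    {"dp": [0, 0, 0], "delta_rot": [0, 0, 0], "fingers": 0.2}
  ]
}}

```text
clock: 23.95
position: [0.5606, 0.1989, 0.2142]
ee_rot: [-0.002, -0.0, 1.0, -0.0]
contact_force: [-0.2, -0.3, -2.2]
width: 0.0319
gripper_force: 50.7
```

{"method": "servo_tool", "body": {
  "moves": [
    {"dp": [0, 0, 0], "delta_rot": [0, 0, 0], "fingers": 0.2}
  ]
}}

```text
clock: 24.05
position: [0.5618, 0.1985, 0.2157]
ee_rot: [0.0, 0.0, 1.0, 0.0]
contact_force: [-0.6, 0.6, -2.7]
width: 0.0317
gripper_force: 50.7
```

{"method": "servo_tool", "body": {
  "moves": [
    {"dp": [-0.002, 0.004, 0.06], "delta_rot": [0, 0, 0], "fingers": 0.2},
    {"dp": [0, 0, 0.05], "delta_rot": [0, 0, 0], "fingers": 0.2},
    {"dp": [0, 0, 0.015], "delta_rot": [0, 0, 0], "fingers": 0.2},
    {"dp": [0, 0, 0.01], "delta_rot": [0, 0, 0], "fingers": 0.2},
    {"dp": [0, 0, 0], "delta_rot": [0, 0, 0], "fingers": 0.2}
  ]
}}

```text
clock: 24.55
position: [0.562, 0.1995, 0.1879]
ee_rot: [-0.0, 0.0, 1.0, -0.0]
contact_force: [0.0, -0.7, -3.0]
width: 0.0318
gripper_force: 50.7
```

{"method": "servo_tool", "body": {
  "moves": [
    {"dp": [0, 0, 0.01], "delta_rot": [0, 0, 0], "fingers": 0.2},
    {"dp": [0, 0, 0], "delta_rot": [0, 0, 0], "fingers": 0.2}
  ]
}}

```text
clock: 24.75
position: [0.5622, 0.1995, 0.1864]
ee_rot: [0.0, -0.0, 1.0, -0.0]
contact_force: [0.6, -1.1, -4.3]
width: 0.0327
gripper_force: 50.6
```

{"method": "servo_tool", "body": {
  "moves": [
    {"dp": [0, 0, 0.005], "delta_rot": [0, 0, 0], "fingers": 0.2},
    {"dp": [0, 0, 0], "delta_rot": [0, 0, 0], "fingers": 0.2}
  ]
}}

```text
clock: 24.95
position: [0.5623, 0.1995, 0.1856]
ee_rot: [0.0, -0.0, 1.0, -0.0]
contact_force: [0.6, -0.4, -0.6]
width: 0.032
gripper_force: 50.8
```

{"method": "servo_tool", "body": {
  "moves": [
    {"dp": [0, 0, 0.005], "delta_rot": [0, 0, 0], "fingers": 0.2},
    {"dp": [0, 0, 0], "delta_rot": [0, 0, 0], "fingers": 0.2}
  ]
}}

```text
clock: 25.15
position: [0.5623, 0.1995, 0.1854]
ee_rot: [0.001, -0.0, 1.0, -0.0]
contact_force: [-1.5, -3.7, 4.4]
width: 0.0322
gripper_force: 51.3
```

{"method": "servo_tool", "body": {
  "moves": [
    {"dp": [0, 0, 0.004], "delta_rot": [0, 0, 0], "fingers": 0.2},
    {"dp": [0, 0, 0], "delta_rot": [0, 0, 0], "fingers": 0.2}
  ]
}}

```text
clock: 25.35
position: [0.5623, 0.1995, 0.1854]
ee_rot: [0.001, -0.0, 1.0, -0.0]
contact_force: [-3.2, -2.9, 8.8]
width: 0.0323
gripper_force: 51.7
```

{"method": "servo_tool", "body": {
  "moves": [
    {"dp": [0, 0, -0.007], "delta_rot": [0, 0, 0], "fingers": 0.2},
    {"dp": [0, 0, 0], "delta_rot": [0, 0, 0], "fingers": 0.5},
    {"dp": [0, 0, 0], "delta_rot": [0, 0, 0], "fingers": 0.8},
    {"dp": [0, 0, 0], "delta_rot": [0, 0, 0], "fingers": 0.8},
    {"dp": [0, 0, -0.1], "delta_rot": [0, 0, 0], "fingers": 0.9}
  ]
}}

```text
clock: 25.85
position: [0.5604, 0.1996, 0.2023]
ee_rot: [-0.003, -0.0, 1.0, -0.0]
contact_force: [0.3, 0.9, -0.1]
width: 0.0764
gripper_force: 0.0
```

{"method": "servo_tool", "body": {
  "moves": [
    {"dp": [0, 0, -0.2], "delta_rot": [0, 0, 0], "fingers": 0.9},
    {"dp": [0, 0, -0.1], "delta_rot": [0, 0, 0], "fingers": 0.5},
    {"dp": [0.2, -0.02, 0], "delta_rot": [0, 0, 0], "fingers": 0},
    {"dp": [0.2, -0.02, 0], "delta_rot": [0, 0, 0], "fingers": 0},
    {"dp": [0.2, -0.02, 0], "delta_rot": [0, 0, 0], "fingers": 0}
  ]
}}

```text
clock: 26.35
position: [0.4408, 0.1877, 0.2647]
ee_rot: [-0.0, 0.0, 1.0, 0.0]
contact_force: [-0.3, -0.0, -0.4]
width: 0.0186
gripper_force: 0.0
```

{"method": "servo_tool", "body": {
  "moves": [
    {"dp": [0.03, 0, 0], "delta_rot": [0, 0, 0], "fingers": 0},
    {"dp": [0, 0, 0], "delta_rot": [0, 0, 0], "fingers": 0},
    {"dp": [0, 0, 0], "delta_rot": [0, 0, 0], "fingers": 0}
  ]
}}

```text
clock: 26.65
position: [0.4373, 0.188, 0.2653]
ee_rot: [0.001, -0.0, 1.0, 0.0]
contact_force: [0.5, -0.1, 0.3]
width: -0.0004
gripper_force: 0.0
```

Run:
```python
from top import *
s=readout.get_state();print(s['clock'],s['position'],s['contact_force'],s['width'])
I=[]
for n in('scene','side'):
    im,d=imaging.get_image(n);I.append((im,d));A=cloud(n,d).reshape(-1,3);r=np.hypot(*(A[:,:2]-[.562,.197]).T)
    f=A[(r<.075)&(r>.03)&(A[:,2]>.07)&(A[:,2]<.12)]
    # plane fit over symmetric dome: tilt
    B=np.c_[f[:,:2]-[.562,.197],((f[:,:2]-[.562,.197])**2).sum(1),np.ones(len(f))];c=np.linalg.lstsq(B,f[:,2],rcond=None)[0];print(n,'lid tilt deg',np.degrees(c[:2]),'apex',c[3])
    o=np.load(f'pics/{n}0.npz');A=cloud(n,o['d']).reshape(-1,3);r=np.hypot(*(A[:,:2]-[.562,.197]).T);f=A[(r<.075)&(r>.03)&(A[:,2]>.07)&(A[:,2]<.12)]
    B=np.c_[f[:,:2]-[.562,.197],((f[:,:2]-[.562,.197])**2).sum(1),np.ones(len(f))];c=np.linalg.lstsq(B,f[:,2],rcond=None)[0];print('  at start',np.degrees(c[:2]),c[3])
```

```text
26.65 [0.4373 0.188  0.2653] [ 0.474  -0.0976  0.2708] -0.00036219862264104223
scene lid tilt deg [ 0.5746 -0.0843] apex 0.09838701651971402
  at start [ 0.6854 -0.4849] 0.09838864810672818
side lid tilt deg [0.1973 0.667 ] apex 0.0996942740003108
  at start [0.1567 0.2524] 0.09972166860465599
```

The lid is seated at its starting height and tilt. Now pressing the lever.

{"method": "servo_tool", "body": {
  "moves": [
    {"dp": [0, 0, 0.2], "delta_rot": [0, 0, 0], "fingers": 0},
    {"dp": [0, 0, 0.2], "delta_rot": [0, 0, 0], "fingers": 0},
    {"dp": [0, 0, 0.15], "delta_rot": [0, 0, 0], "fingers": 0},
    {"dp": [0, 0, 0.08], "delta_rot": [0, 0, 0], "fingers": 0},
    {"dp": [0, 0, 0], "delta_rot": [0, 0, 0], "fingers": 0}
  ]
}}

```text
clock: 27.25
position: [0.4357, 0.1873, 0.1363]
ee_rot: [-0.003, 0.0, 1.0, -0.001]
contact_force: [-0.1, -0.6, -0.1]
width: 0.0001
gripper_force: 0.0
```

{"method": "servo_tool", "body": {
  "moves": [
    {"dp": [0, 0, 0.02], "delta_rot": [0, 0, 0], "fingers": 0},
    {"dp": [0, 0, 0.01], "delta_rot": [0, 0, 0], "fingers": 0},
    {"dp": [0, 0, 0], "delta_rot": [0, 0, 0], "fingers": 0}
  ]
}}

```text
clock: 27.55
position: [0.4372, 0.1879, 0.1338]
ee_rot: [0.001, -0.0, 1.0, 0.0]
contact_force: [0.1, -0.4, 1.5]
width: 0.0001
gripper_force: 0.3
```

{"method": "servo_tool", "body": {
  "moves": [
    {"dp": [0, 0, 0.015], "delta_rot": [0, 0, 0], "fingers": 0},
    {"dp": [0, 0, 0.01], "delta_rot": [0, 0, 0], "fingers": 0},
    {"dp": [0, 0, 0], "delta_rot": [0, 0, 0], "fingers": 0}
  ]
}}

```text
clock: 27.85
position: [0.4362, 0.1878, 0.128]
ee_rot: [0.0, -0.0, 1.0, 0.0]
contact_force: [-0.2, 0.5, 0.3]
width: -0.0002
gripper_force: 0.4
```

{"method": "servo_tool", "body": {
  "moves": [
    {"dp": [0, 0, 0.015], "delta_rot": [0, 0, 0], "fingers": 0},
    {"dp": [0, 0, 0.01], "delta_rot": [0, 0, 0], "fingers": 0},
    {"dp": [0, 0, 0], "delta_rot": [0, 0, 0], "fingers": 0}
  ]
}}

```text
clock: 28.15
position: [0.4356, 0.1875, 0.1224]
ee_rot: [-0.001, -0.0, 1.0, -0.0]
contact_force: [0.4, -0.5, -0.5]
width: 0.0002
gripper_force: 0.0
```

{"method": "servo_tool", "body": {
  "moves": [
    {"dp": [0, 0, 0.01], "delta_rot": [0, 0, 0], "fingers": 0},
    {"dp": [0, 0, 0.01], "delta_rot": [0, 0, 0], "fingers": 0},
    {"dp": [0, 0, 0], "delta_rot": [0, 0, 0], "fingers": 0}
  ]
}}

```text
clock: 28.45
position: [0.4362, 0.1877, 0.1201]
ee_rot: [0.0, -0.0, 1.0, 0.0]
contact_force: [-2.9, -1.1, 11.9]
width: 0.0001
gripper_force: 5.9
```

{"method": "servo_tool", "body": {
  "moves": [
    {"dp": [0, 0, -0.05], "delta_rot": [0, 0, 0], "fingers": 0},
    {"dp": [0, 0, -0.2], "delta_rot": [0, 0, 0], "fingers": 0},
    {"dp": [0, 0, -0.2], "delta_rot": [0, 0, 0], "fingers": 0},
    {"dp": [0, 0, -0.2], "delta_rot": [0, 0, 0], "fingers": 0},
    {"dp": [0, 0, 0], "delta_rot": [0, 0, 0], "fingers": 0}
  ]
}}

```text
clock: 28.95
position: [0.439, 0.1885, 0.2545]
ee_rot: [0.006, -0.0, 1.0, 0.002]
contact_force: [0.8, 0.0, -0.3]
width: -0.0003
gripper_force: 0.0
```

Run:
```python
from top import *
s=readout.get_state();p,q=s['position'],s['ee_rot'];print(s['clock'],p,s['contact_force'])
w,dw=imaging.get_image('wrist');a,_=imaging.get_image('scene');b,_=imaging.get_image('side')
m=np.zeros(dw.shape,bool);m[::1,::1]=1;F=wcloud(m,dw,p,q)
for lo,hi in((.418,.425),(.432,.44),(.45,.458)):
    t=F[(abs(F[:,1]-.187)<.012)&(F[:,0]>lo)&(F[:,0]<hi)&(F[:,2]<.1)];print(lo,len(t),np.median(t[:,2]) if len(t) else 0)
A=cv2.resize(w,(400,300));B=cv2.resize(a[200:320,220:380],(400,300));C=cv2.resize(b[180:360,200:440],(400,300));cv2.imwrite('pics/fin.png',np.vstack([np.hstack([A,B]),np.hstack([C,cv2.resize(b,(400,300))])])[...,::-1])
```

```text
28.95 [0.439  0.1885 0.2545] [ 0.7736  0.0427 -0.2818]
0.418 507 0.04559361785286664
0.432 326 0.04752742183099651
0.45 321 0.050759725708690306
```

View pics/fin.png

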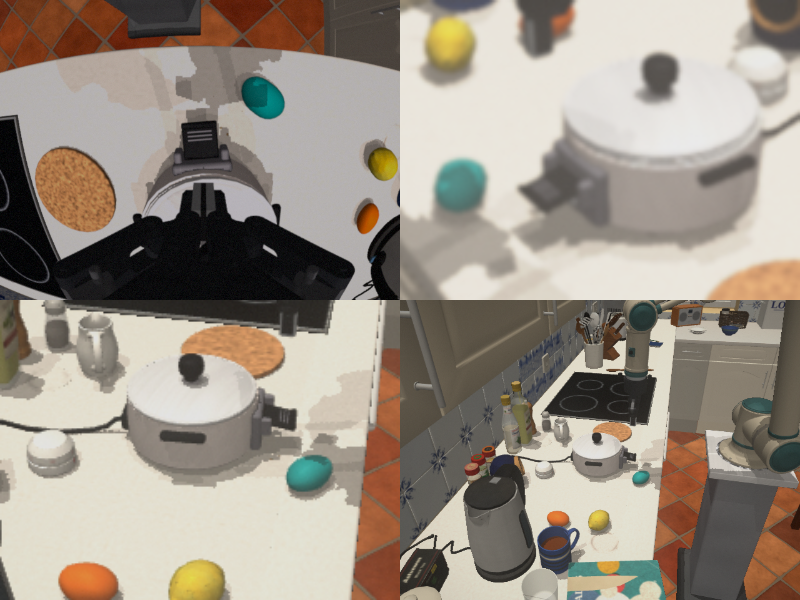

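The lever slopes down (tip z 46 mm, root 51 mm), the lid is seated evenly, both potatoes are in the pot, and the other items look undisturbed. Handing in.

```bash
python3 -c "
from rig import manip
print(manip.sign_off())"
```

```text
the job is handed in; nothing more can be done
None
```

The job is handed in at about 29 s of robot time: both potatoes lie side by side in the pot, the lid sits evenly in the rim, and the lever was pressed last, to its stop, and stayed down; the lemon, egg timer and milk jug look unmoved.

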